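# Latch the locksmith's call-out case and lock its pull handle out

### The job

Get the call-out case ready to wheel off: swing the wire loop of the undone right-hand latch (as seen from the robot) over its keeper on the lid and press the lever down flat against the case, so that the lid is pulled tight. Then pull the telescoping handle straight out of the end of the case until its red lock button clicks out of the hole; the carton of key blanks that stands in its way must be lifted aside before that and set upright on the bench, well clear of the handle, not shoved along by it. Leave everything else where it stands and keep the lid down throughout.

Things in the scene. Friction and masses are not known exactly. Their poses are not given: they have to be found in the camera images.
- case: Dark grey hard case lying flat, too heavy to shift: 240 (x) x 400 (y) x 155 mm (z), lid from z = 105 up. Origin: centre of its underside, on the bench; x from the latch side (facing the robot) to the hinged back, y to the pull-handle end, z up. The walls beside latch and handle rise to z = 155: a hand pointing straight down there does not fit; lean it 30 to 45 degrees away from the case.
- case_front (a point): Middle of the case's front face at bench level (case x = -120, y = 0); axes as the case's. On this face two latches: at y = +105 already shut (fixed), at y = -105 undone (the right-hand one seen from the robot); between them a folded carrying handle (y = -51 to 51, up to 16 mm off the face, below z = 90).
- lid (a joint): Lid hinge along the back rim, rad: 0 = hard shut, grows as the lid rises. Unlatched, the lid rests on its springy rubber seal at about 0.018 (front edge about 4.5 mm up); latched about 0.002 to 0.005.
- latch_lever (a joint): Lever of the undone latch, rad: 0 = flat against the case front, pointing down; 1.57 = straight out; starts at 2 to 2.4, pointing out and up; limit 2.6. It stays where it is left (friction 0.035 N m); pulling the lid down over dead centre takes up to about 0.15 N m.
- latch_loop (a joint): Wire loop's angle relative to the lever, rad. latch_lever + latch_loop = the loop's lean from upright: negative = out, away from the lid; positive = in, towards it. It swings freely and falls to the side it leans to: outwards onto a stop at latch_loop = -2.9 (where it starts), inwards onto the lid behind the keeper's lip (sum about +0.2 to +0.45).
- lever_pivot (a point): Axis of the lever (parallel to the case's y), mid-width: 14 mm in front of the front face, 78 mm above the bench, at case y = -105. Axes as the lever's: at lever 0 they are the case's.
- lever_tip (a point): On the steel lever's outer face (upper face while raised), 44 mm from the pivot. The plate is 23 mm wide, 4 mm thick; its outer face lies 6 mm off the plane through the pivot; its end, 54 mm from the pivot, is flared 5 mm outwards. To close, push on the outer face along an arc about lever_pivot.
- loop_bar (a point): Middle of the loop's cross bar (5 mm wire, along the case's y). Two side bars 35 mm apart (30 mm clear) run either side of the lever to a hinge pin on the lever 12 mm from lever_pivot, on its centre line; cross bar to pin 57.6 mm. No need to grip: push it from outside, up and over, a little past upright, and it falls in behind the keeper's lip.
- keeper (a point): Where the cross bar sits when hooked: the upward-open notch of the steel keeper on the lid, 4.5 mm in front of the lid's face, 122 mm above the bench when the lid is shut. The keeper is 22 mm wide; its outer lip lies 9 to 13 mm in front of the face and rises 8.5 mm above the notch's floor.
- handle (a joint): How far the pull handle is drawn out, m: 0 = pushed right in, locks at 0.140, end stop 0.141. Slides along the case's +y with about 4 N of friction; does not spring back.
- handle_bar (a point): Centre of the pull handle's round light grey grip bar: 130 mm long along the case's x, 24 mm thick, 60 mm above the bench, 50 mm from the end wall (case y = 200) when pushed in. Two 14 mm tubes 100 mm apart run from it into collars standing 28 mm out of the wall; fingers fit between the tubes on the case side of the bar.
- lock_button (a joint): Red spring lock button, 10 mm across, in the handle tube nearer the case's front, m: 0 = held in by the tube wall; springs up by itself to 0.009 (5 mm proud of the collar) once the handle is drawn out to the hole; then the handle cannot slide back.
- lock_hole (a point): The hole in the top of the collar (13 mm long, 72 mm above the bench) through which the red button comes up.
- spray_can: Bystander: blue lubricant spray can with red cap, 52 mm across, 150 mm tall, upright; origin: centre of its underside. One of three things whose places are swapped.
- pen_pot: Bystander: dark steel pen pot, 64 mm across, 85 mm tall (pens up to 125); origin: centre of its underside. One of the three swapped.
- blank_box: Brown carton of key blanks standing in the way of the pull handle, to be set aside: 62 x 62 mm, 70 mm tall, 0.25 to 0.5 kg; origin: centre of its underside, axes square to its sides.
- grease_tin: Bystander: green grease tin with steel lid, 62 mm across, 60 mm tall; origin: centre of its underside. One of the three swapped.
- padlock: Bystander: brass padlock lying flat, 84 x 44 x 20 mm with its shackle to +x; origin: underside of the brass body's centre.
- lock_cylinder: Bystander: steel door-lock cylinder lying on its side, 66 x 33 x 17 mm, with a key in it to +x (33 mm more); origin: underside.
- parts_bin: Bystander: small black parts bin with keys, 110 x 100 x 60 mm, beyond the handle's end of travel; origin: centre of its underside.
- screwdriver: Bystander: screwdriver with orange handle, 190 mm long, lying on the bench; origin: underside at its middle, x towards its tip.
Mind the look-alikes: they are no part of the job. There is more than one size of the blank_box; the one meant has the size given above.

How it is judged:
By the outcome, as a careful person would: the job done as asked, in the order asked, and still so for the second after the job is handed in, with the robot touching nothing.
It also fails if it takes over 72 s, if anything falls off the work surface, if the arm or the gripper's body presses on something with over 40 N, if the wrist force passes 120 N, or if a joint passes its speed limit or range.

### The arm

A 6-joint arm with a two-finger parallel gripper is mounted at the origin on the work surface. World frame = base frame: x ahead of the robot, y to its left, z up, the work surface at z = 0. Lengths are in m, angles in rad, forces in N, time in s.
With the tool pointing down it reaches from about 0.25 to 0.775 m from the base axis. Payload 4 kg.
Tool frame: the origin (TCP) lies midway between the tips of the shut fingers; the grasp point (between the pads) lies 19 mm behind it; y points along the fingers, x is the direction in which the jaws open and shut, and the axes are right-handed (so a half turn about y gives the same grasp; the last joint's range is limited). The gripper opens to 94 mm and grips with 3 to 60 N. Pads are 16 mm wide; open, the fingers measure 119 mm over their backs; the gripper's body (75 mm by 177 mm) begins 78 mm behind the grasp point.
Start: joints at [-0.103, 0.087, 1.371, -0, 1.684, -0.103], TCP at [0.55, -0, 0.206] pointing down, gripper open.
Joint ranges: [-3.1, 3.1], [-0.76, 2.03], [0.27, 2.55], [-1.08, 4.22], [0.17, 2.65], [-2.57, 2.57]. Speed limits (rad/s): [2.79, 2.79, 3.14, 3.14, 3.14, 3.14].

### API

Orientations are given as [roll, pitch, yaw] about the fixed x, y, z axes, in that order (R = Rz(yaw) Ry(pitch) Rx(roll)).
In Python, from bench import robot gives the robot as it stands.
- The arm moves only by the shell command python3 -m creep 'ROWS'. ROWS is JSON, a list of rows, each a list of 7 numbers: the shift along the tool's x, y, z in mm, then the turn, a rotation vector about the tool's x, y, z in degrees, then the closure in counts, from 0 (fully open) to 255 (shut). A call has 1 to 5 rows; each row is the pose to reach, as a shift and turn from the pose commanded when the call began, along the tool's axes at that moment; what a row does not reach only later rows make up. A row lasts 1/8 s, in which the tool goes at most 62.5 mm and 10.7 degrees, less where a joint would pass 70% of its speed; a pose out of reach is approached as far as the arm can. A call with a gripper value outside its range is refused whole. The fingers move at their own pace and stop on an object; the grip force is fixed at half the most. Time passes only in rows, so rows that repeat a pose let the fingers close. It gives the time, the measured TCP pose, the force and the opening at its end, in the units of the state.
- robot.get_obs(): the state, without advancing time (a new reading comes with each control period).
- robot.snapshot(name): name is "scene" or "side" or "wrist"; returns a dict with "color" (420x560x3 uint8, blue, green, red), "fx", "fy", "cx", "cy" (pixels), "k1" (the pictures are not rectified: a ray, as slopes to the right and down, at radius r is drawn at 1 + k1 r^2 times it, then the intrinsics apply), "world_from_camera" (4x4, takes a point from camera to world coordinates); the wrist camera has in their place "mount" (4x4, takes a point from camera to tool coordinates, whose origin is the TCP and whose axes are the tool frame's). Camera axes: x right, y down, z forward; pixel columns grow to the right and rows downward; lengths in m; the calibration is good to about 2 mm. A picture is of the moment at which its call begins: read the wrist's pose just before it. There is no depth.
- robot.close_job(): hands the job in, once; it reports no verdict.
Trained networks look in the newest picture that a camera, given by its name, has taken for a name from the list of things; names that differ only in an ending like _2 or _b are one class to them, and where a whole thing is asked for, a point or a joint stands for the part that bears it (a point fixed in the world has none). Each returns a list of dicts, best first, with "p" (0 to 1); they miss things now and then, are a little off and sometimes report something else, mostly with a low value. They report only what shows in the picture. A call takes as long as a camera call. They do not tell look-alikes from the thing itself.
- robot.spot_in(name, camera): "point" ([x, y, z] in m, in world coordinates, good to about 4 mm: the middle of the surface that is visible of it).
- robot.landmark_of(name, camera): "point" ([x, y, z] in m, in world coordinates, good to about 4 mm: a listed point, or the origin of a listed thing).
The state is a dict: "time": time; "joint_positions": joint angles; "qvel": joint speeds; "joint_torque": joint torques, N m; "tool_pos": TCP position; "ee_rot": TCP orientation; "wrist_force": force on the tool from outside, world axes, zero at the start; "wrist_torque": the same for the moment, N m; "width": finger opening in m.
Only numpy, scipy, OpenCV 4.12 (cv2) and the standard library are available. Lean on these libraries where they do the work, as an engineer would, in place of code of your own. Each camera call takes 0.05 s, during which the arm holds its last target.

## Working session

There is one attempt and no reset: what is moved stays moved. The work goes in short steps, Python scripts to look and compute and a shell command to move; the robot and the scene stay as the last step left them, time stands still between calls to the robot, and variables do not carry over. Pictures are saved under pics/ and viewed, and the job is handed in when it is done.

```bash
ls; mkdir -p pics; python3 - <<'E'
from bench import robot
import cv2
print(robot.get_obs())
for n in ("scene","side","wrist"):
    s=robot.snapshot(n); cv2.imwrite(f"pics/{n}0.png",s["color"])
    print(n,{k:(v.tolist() if hasattr(v,'tolist') else v) for k,v in s.items() if k!="color"})
for n in "case_front lever_pivot lever_tip loop_bar keeper handle_bar lock_hole blank_box spray_can pen_pot grease_tin padlock lock_cylinder parts_bin screwdriver case".split():
    for c in ("scene","side"):
        r=robot.landmark_of(n,c)
        print(n,c,[(round(d["p"],2),[round(float(x),3) for x in d["point"]]) for d in r][:3])
print(robot.get_obs()["time"])
E
```

```text
pics
{'time': 0.0, 'joint_positions': array([-1.03095858e-01,  8.79179572e-02,  1.37224051e+00,  6.23179854e-06,
        1.68355053e+00, -1.03045681e-01]), 'qvel': array([ 0.00034563, -0.00037229, -0.00082817, -0.00021976,  0.0015167 ,
        0.00055325]), 'joint_torque': array([ 1.28542815e-03, -3.40182602e+01, -3.02423716e+01,  7.18220207e-02,
        3.29729996e-02, -1.13141955e-04]), 'tool_pos': array([5.49468085e-01, 5.48749187e-05, 2.04331367e-01]), 'ee_rot': array([-1.57057247e+00,  2.10447650e-03, -4.92474924e-05]), 'wrist_force': array([-0.23955723, -0.43650138,  0.28691011]), 'wrist_torque': array([ 0.03029249,  0.00174695, -0.01665304]), 'width': 0.09400717600982315}
scene {'fx': 505.90931283180777, 'fy': 505.90931283180777, 'cx': 276.669230972974, 'cy': 208.3155235333026, 'k1': -0.12661609325873835, 'world_from_camera': [[-0.8981324577814916, -0.2779577568443058, 0.340730940317223, -0.06349653519761524], [-0.4397219612526482, 0.5706085913585274, -0.6935779929178563, 1.1973665808024279], [-0.0016386187786539524, -0.7727517847782165, -0.6347062265730338, 1.1805574391087694
[... 2022 characters left out ...]
[0.412, -0.161, 0.003])]
grease_tin scene [(0.63, [0.45, 0.138, 0.002])]
grease_tin side [(0.68, [0.449, 0.138, -0.003])]
padlock scene [(0.69, [0.403, -0.017, -0.002]), (0.48, [0.408, -0.157, -0.001])]
padlock side [(0.76, [0.409, -0.158, 0.003])]
lock_cylinder scene [(0.75, [0.402, -0.016, -0.002]), (0.21, [0.533, 0.502, -0.0])]
lock_cylinder side [(0.8, [0.4, -0.013, 0.001])]
parts_bin scene [(0.66, [0.535, 0.503, 0.002]), (0.62, [0.448, 0.139, 0.001]), (0.22, [0.56, 0.288, -0.0])]
parts_bin side [(0.49, [0.536, 0.496, 0.002])]
screwdriver scene [(0.51, [0.333, -0.188, -0.004])]
screwdriver side [(0.66, [0.329, -0.192, 0.003])]
case scene [(0.72, [0.535, 0.499, -0.002])]
case side []
1.75
```

View pics/scene0.png

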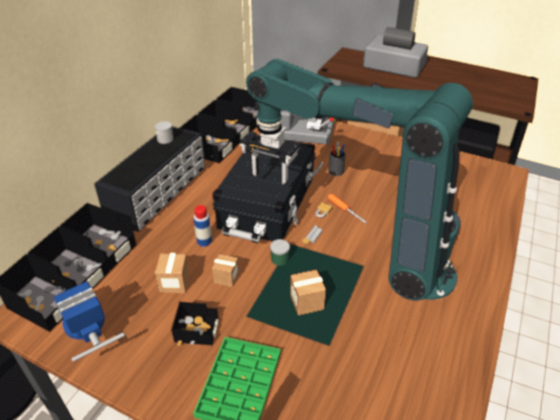

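View pics/side0.png

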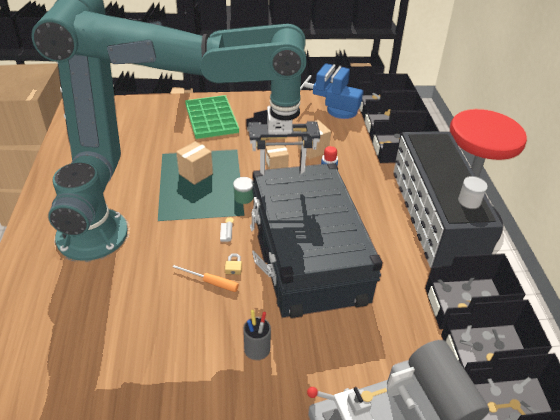

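View pics/wrist0.png

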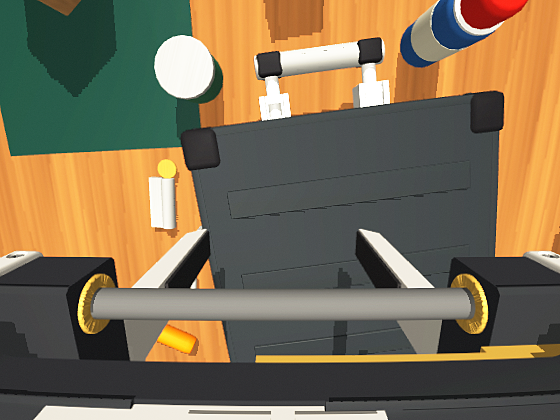

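The side view shows the case at (310,235), with the undone latch at about (262,265). In the scene view there are three cartons: (308,291) on the mat, (225,270) in front of the handle, and (171,272) beyond it. The one at (225,270) stands in the handle's path and looks the right size. I'll enlarge it to confirm.

```bash
python3 - <<'E'
import cv2,numpy as np
a=cv2.imread("pics/scene0.png");b=cv2.imread("pics/side0.png");
def crop(im,x0,y0,x1,y1,s): return cv2.resize(im[y0:y1,x0:x1],None,fx=s,fy=s,interpolation=cv2.INTER_CUBIC)
cv2.imwrite("pics/c1.png",crop(a,140,130,340,330,3)); 
cv2.imwrite("pics/c2.png",crop(b,225,110,385,310,3))
E
```

```text
(no output)
```

View pics/c1.png

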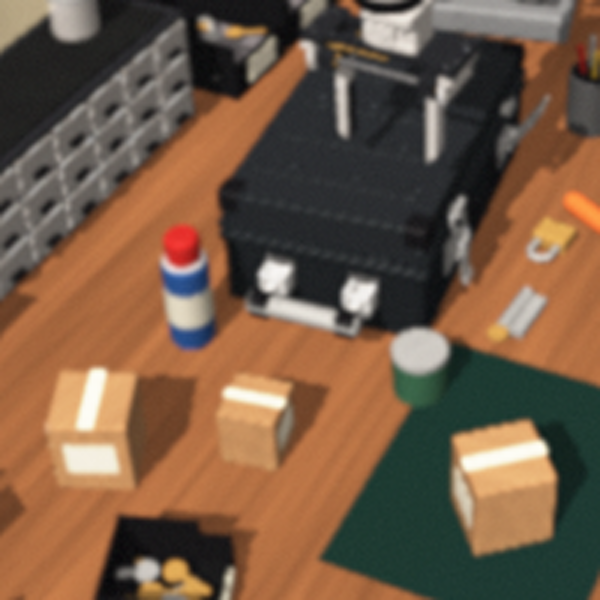

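View pics/c2.png

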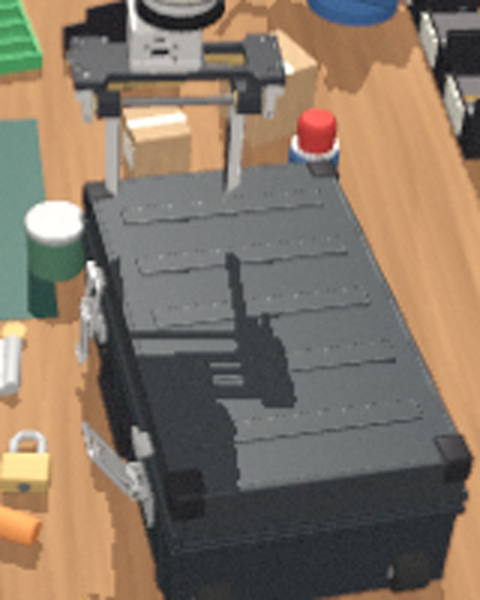

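```bash
cat > h.py <<'E'
from bench import robot
import cv2,numpy as np
from scipy.spatial.transform import Rotation as Ro
from scipy.optimize import least_squares
def snap(n,path=None):
    o=robot.get_obs(); s=robot.snapshot(n)
    if n=="wrist":
        T=np.eye(4);T[:3,:3]=Ro.from_euler("xyz",o["ee_rot"]).as_matrix();T[:3,3]=o["tool_pos"]
        s["W"]=T@s["mount"]
    else: s["W"]=np.array(s["world_from_camera"])
    if path: cv2.imwrite(path,s["color"])
    return s
def proj(s,P):
    P=np.atleast_2d(P); M=np.linalg.inv(s["W"]); c=P@M[:3,:3].T+M[:3,3]
    u=c[:,:2]/c[:,2:]; r2=(u**2).sum(1,keepdims=True); u=u*(1+s["k1"]*r2)
    return u*[s["fx"],s["fy"]]+[s["cx"],s["cy"]]
def crop(im,x0,y0,x1,y1,k,p): cv2.imwrite(p,cv2.resize(im[y0:y1,x0:x1],None,fx=k,fy=k,interpolation=cv2.INTER_CUBIC))
def lm(n,c,k=3):
    return [(round(d["p"],2),np.round(d["point"],4).tolist()) for d in robot.landmark_of(n,c)][:k]
def state():
    o=robot.get_obs(); print(round(o["time"],2),"tcp",np.round(o["tool_pos"]*1000,1),"R cols\n",np.round(Ro.from_euler("xyz",o["ee_rot"]).as_matrix(),3),"F",np.round(o["wrist_force"],1),"w",round(o["width"],4),"q",np.round(o["joint_positions"],2)); return o
E
python3 - <<'E'
from h import *
S={n:snap(n) for n in("scene","side","wrist")}
obs=[("scene",(214,193.3),(120,200,155)),("scene",(286.7,204),(-120,200,155)),("scene",(284.3,240),(-120,200,0)),
("side",(254,171.7),(-120,200,155)),("side",(381.7,256.7),(120,-200,155)),("side",(336.7,165),(120,200,155)),
("wrist",(183,130),(-120,200,155)),("wrist",(502,93),(120,200,155))]
def P(p,q):
    c,s=np.cos(p[2]),np.sin(p[2]);q=np.array(q)/1000
    return np.array([p[0]+c*q[0]-s*q[1],p[1]+s*q[0]+c*q[1],q[2]])
def res(p): return np.concatenate([(proj(S[n],P(p,q))[0]-u) for n,u,q in obs])
r=least_squares(res,[.62,-.12,.1],loss="soft_l1")
print(r.x,np.degrees(r.x[2]));print(r.fun.reshape(-1,2).round(1))
for nm,q in dict(front=(-120,0,0),pivot=(-134,-105,78),keeper=(-124.5,-105,122),bar=(0,250,60)).items(): print(nm,P(r.x,q).round(4))
for i in range(3):
  for n in S: robot.snapshot(n)
  for k in("case_front","lever_pivot","keeper","lock_hole","handle_bar","loop_bar","lever_tip","blank_box"):
    print(k,[ (c,lm(k,c)) for c in S])
E
```

```text
[ 0.61964944 -0.11315212  0.12092872] 6.928705255744269
[[-1.9 -0. ]
 [-6.2  4.2]
 [-4.   3.5]
 [-0.8 -0.5]
 [-0.5  7. ]
 [-2.2 -2.3]
 [ 2.6  0.8]
 [-1.7 -0.2]]
front [ 0.5005 -0.1276  0.    ]
pivot [ 0.4993 -0.2336  0.078 ]
keeper [ 0.5087 -0.2324  0.122 ]
bar [0.5895 0.135  0.06  ]
case_front [('scene', [(0.92, [0.5, -0.1295, 0.0009]), (0.4, [0.4107, -0.1567, -0.0045])]), ('side', [(0.7, [0.4958, -0.1293, -0.0007])]), ('wrist', [])]
lever_pivot [('scene', [(0.56, [0.499, -0.2345, 0.079])]), ('side', [(0.69, [0.5021, -0.2348, 0.0775]), (0.48, [0.398, -0.0145, 0.0008])]), ('wrist', [])]
keeper [('scene', [(0.8, [0.5095, -0.235, 0.1307]), (0.16, [0.4461, 0.137, -0.0001])]), ('side', [(0.89, [0.5058, -0.2305, 0.1234])]), ('wrist', [])]
lock_hole [('scene', [(0.73, [0.5425, 0.0924, 0.0704])]), ('side', []), ('wrist', [(0.8, [0.5392, 0.0888, 0.0729])])]
handle_bar [('scene', [(0.7, [0.5864, 0.1485, 0.0559]), (0.64, [0.334, -0.1872, -0.0054]), (0.58, [0.4096, -0.1552, -0.0049])]), ('side', [(0.7, [0.5632, 0.2904, 0.0021])]), ('wrist', [(0.92, [0.5865, 0.1459, 0.0634])])]
loop_bar [('scene
[... 2603 characters left out ...]
7, 0.054])]), ('side', []), ('wrist', [(0.71, [0.5856, 0.1468, 0.0607])])]
loop_bar [('scene', [(0.51, [0.5864, 0.1481, 0.0552]), (0.37, [0.4629, -0.2417, 0.1368])]), ('side', [(0.42, [0.4635, -0.2376, 0.1392])]), ('wrist', [(0.49, [0.5874, 0.1485, 0.0625])])]
lever_tip [('scene', [(0.51, [0.4753, -0.2374, 0.1148]), (0.44, [0.4069, -0.157, -0.003])]), ('side', [(0.64, [0.4716, -0.2386, 0.1124])]), ('wrist', [])]
blank_box [('scene', [(0.79, [0.5608, 0.2852, 0.0006]), (0.66, [0.2935, 0.2692, 0.0028]), (0.66, [0.4118, -0.1562, 0.0006])]), ('side', [(0.78, [0.2931, 0.2683, 0.004]), (0.71, [0.6968, 0.3838, -0.001]), (0.57, [0.5643, 0.2896, -0.0027])]), ('wrist', [(0.72, [0.4, -0.0158, 0.002])])]
```

Named candidates in the scene view: (308,291) on the mat is large, (171,272) is large, and (225,270) is small and directly ahead of the handle. The enlarged crop shows (225,270) clearly smaller than the other two, so it is the 62x62x70 carton in the way.

The network points and the corner fit agree on the case: yaw about 7°, pivot about (0.499, -0.2345, 0.078). Lever is about 2.42 rad. Next I go to the latch with the fingers shut, leaning 35°.

```bash
cat >> h.py <<'E'
YAW=np.radians(7.0); UX=np.array([np.cos(YAW),np.sin(YAW),0]); UY=np.array([-np.sin(YAW),np.cos(YAW),0]); ZZ=np.array([0,0,1.])
PIV=np.array([.499,-.2345,.078])
def latchR(t):
    t=np.radians(t); x=-UY; y=np.sin(t)*UX-np.cos(t)*ZZ; return np.c_[x,y,np.cross(x,y)]
def L(dx,dz,dy=0): return PIV+(dx*UX+dz*ZZ+dy*UY)/1000
def go(p,R=None,name=""):
    o=robot.get_obs(); R0=Ro.from_euler("xyz",o["ee_rot"]).as_matrix()
    R=R0 if R is None else R
    print(name,"shift",np.round(R0.T@(np.array(p)-o["tool_pos"])*1000,1),"turn",np.round(np.degrees(Ro.from_matrix(R0.T@R).as_rotvec()),1))
def pl():
    o=robot.get_obs(); d=(o["tool_pos"]-PIV)*1000; return "dx %.1f dy %.1f dz %.1f"%(d@UX,d@UY,d[2])
E
python3 - <<'E'
from h import *
state(); go(L(-75,100),latchR(35))
go([.46,-.1,.25],latchR(0))
E
```

```text
5.95 tcp [550.   -0.  205.5] R cols
 [[ 1.  0.  0.]
 [-0. -0.  1.]
 [ 0. -1. -0.]] F [ 0.5 -0.1 -0.5] w 0.0938 q [-0.1   0.09  1.37 -0.    1.68 -0.1 ]
 shift [-125.4   27.5 -243.6] turn [ 28.6  80.2 -25.3]
 shift [ -90.   -44.5 -100. ] turn [-0. 83.  0.]
```

```bash
python3 -m creep '[[-30,-15,-50,0,10.6,0,255],[-60,-20,-100,0,21,0,255],[-90,-20,-150,0,32,0,255],[-120,-20,-200,0,42,0,255],[-125,-20,-243,0,53,0,255]]'
python3 - <<'E'
from h import *
state(); go(L(-75,85),latchR(35))
E
```

```text
time: 6.58
tool_pos: [0.4235, -0.2446, 0.2262]
ee_rot: [-1.57, -0.001, -0.928]
wrist_force: [1.4, 0.1, 0.7]
width: 0.0474
6.58 tcp [ 423.5 -244.6  226.2] R cols
 [[ 0.599  0.001  0.801]
 [-0.801 -0.001  0.599]
 [ 0.001 -1.     0.   ]] F [1.4 0.1 0.7] w 0.0474 q [-0.64 -0.05  1.47 -0.    1.72  0.29]
 shift [-0.2 63.2  1.4] turn [34.2 28.9 -9. ]
```

```bash
python3 -m creep '[[0,12,0,7,6,-2,255],[0,25,0,14,12,-4,255],[0,38,0,21,17,-5,255],[0,50,0,28,23,-7,255],[0,63,1,34,29,-9,255]]'
python3 - <<'E'
from h import *
state(); print(pl()); go(L(-52,47),latchR(35))
s=snap("wrist","pics/w1.png"); t=snap("side"); crop(t["color"],200,200,330,330,5,"pics/s1.png")
t=snap("scene"); crop(t["color"],280,120,360,220,6,"pics/sc1.png")
E
```

```text
time: 7.2
tool_pos: [0.4256, -0.2431, 0.1625]
ee_rot: [-0.96, 0.001, -1.447]
wrist_force: [-0.1, -0.2, 0.3]
width: 0.0006
7.2 tcp [ 425.6 -243.1  162.5] R cols
 [[ 0.123  0.569  0.813]
 [-0.992  0.072  0.1  ]
 [-0.001 -0.819  0.573]] F [-0.1 -0.2  0.3] w 0.0006 q [-1.03 -0.34  1.96  0.58  1.29  0.32]
dx -73.9 dy 0.4 dz 84.5
 shift [ 0.5 43.3 -3.5] turn [ 0.   0.  -0.1]
```

View pics/w1.png

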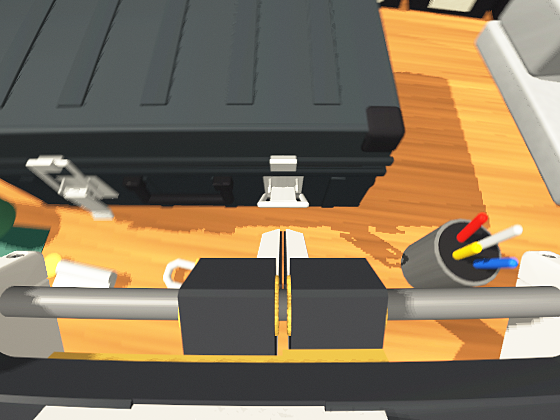

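View pics/s1.png

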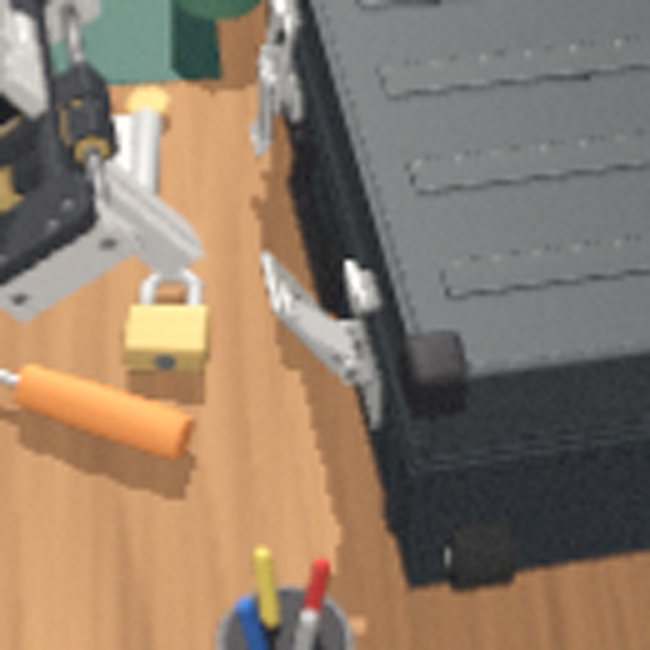

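Wrist view: keeper at (283,162), latch at (283,195), and the shut fingers are centred on x = 283. Sideways alignment is good, so I move in and push the loop.

```bash
python3 -m creep '[[0,30,-4,0,0,0,255],[0,43,-4,0,0,0,255],[0,48,6,0,0,0,255]]'
python3 - <<'E'
from h import *
print(pl())
t=snap("side"); crop(t["color"],210,210,310,310,6,"pics/s2.png")
s=snap("wrist","pics/w2.png")
E
```

```text
time: 7.72
tool_pos: [0.4589, -0.2381, 0.1268]
ee_rot: [-0.964, 0.002, -1.441]
wrist_force: [-1.0, -0.0, 0.5]
width: 0.0005
dx -40.3 dy 1.3 dz 48.8
```

View pics/s2.png

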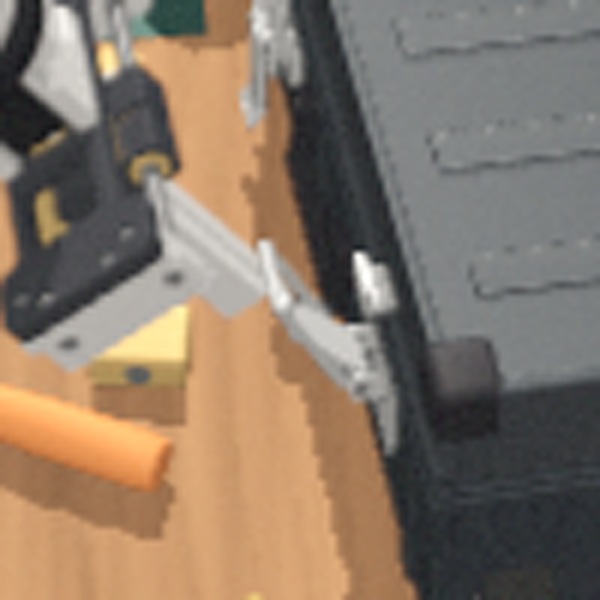

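View pics/w2.png

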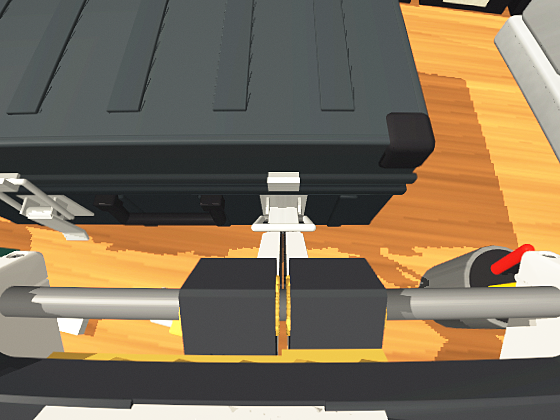

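The loop bar at wrist px (283,227) is right in front of the finger tips. Pushing it up and over.

```bash
python3 -m creep '[[1,1,7,0,0,0,255],[1,2,14,0,0,0,255],[1,5,20,0,0,0,255],[1,7,26,0,0,0,255],[1,11,32,0,0,0,255]]'
python3 - <<'E'
from h import *
print(pl())
t=snap("side"); crop(t["color"],210,210,310,310,6,"pics/s3.png")
s=snap("wrist","pics/w3.png"); state()
E
```

```text
time: 8.45
tool_pos: [0.4907, -0.2351, 0.1359]
ee_rot: [-0.963, 0.001, -1.443]
wrist_force: [-0.1, 0.2, 0.7]
width: 0.0001
dx -8.3 dy 0.4 dz 57.9
8.55 tcp [ 490.8 -234.8  135.7] R cols
 [[ 0.129  0.566  0.815]
 [-0.992  0.075  0.105]
 [-0.001 -0.821  0.571]] F [-0.4  0.1  0.4] w 0.0007 q [-0.87 -0.21  1.92  0.56  1.14  0.41]
```

View pics/s3.png

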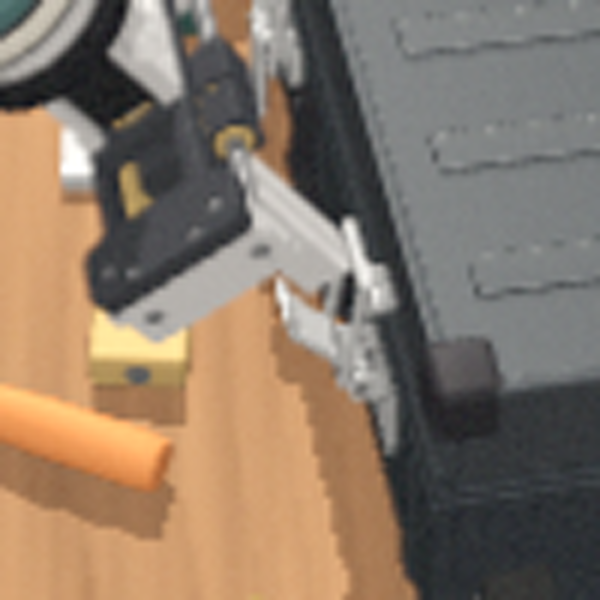

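View pics/w3.png

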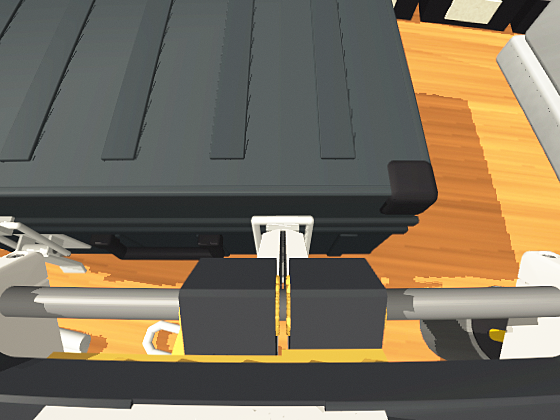

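The loop bar now lies against the lid at wrist px (283,218), past the keeper's lip. I move the fingers down between loop and lever.

```bash
python3 -m creep '[[0,2,-6,0,0,0,255],[0,5,-12,0,0,0,255],[0,8,-14,0,0,0,255]]'
python3 - <<'E'
from h import *
print(pl())
t=snap("side"); crop(t["color"],210,210,310,310,6,"pics/s4.png")
s=snap("wrist","pics/w4.png"); crop(s["color"],200,160,360,280,5,"pics/w4c.png")
for c in("side","scene"):
  robot.snapshot(c)
  for n in("loop_bar","lever_tip","keeper"): print(c,n,[(p,[round(((np.array(q)-PIV)@a)*1000) for a in(UX,UY,ZZ)]) for p,q in lm(n,c)])
E
```

```text
time: 8.93
tool_pos: [0.483, -0.236, 0.1205]
ee_rot: [-0.964, 0.002, -1.443]
wrist_force: [0.9, 0.4, -0.7]
width: 0.0001
dx -16.1 dy 0.5 dz 42.5
side loop_bar [(0.42, [15, 3, 63])]
side lever_tip [(0.51, [-28, -3, 35])]
side keeper [(0.58, [9, 2, 47])]
scene loop_bar [(0.55, [11, -3, 59])]
scene lever_tip []
scene keeper [(0.94, [8, 0, 52])]
```

View pics/s4.png

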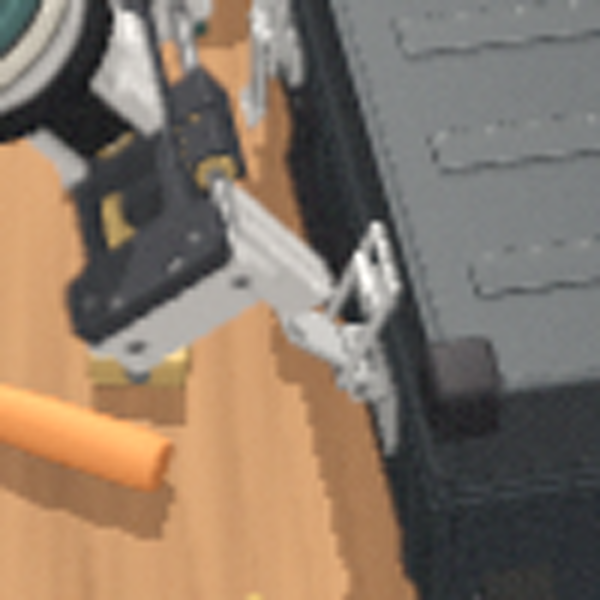

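View pics/w4c.png

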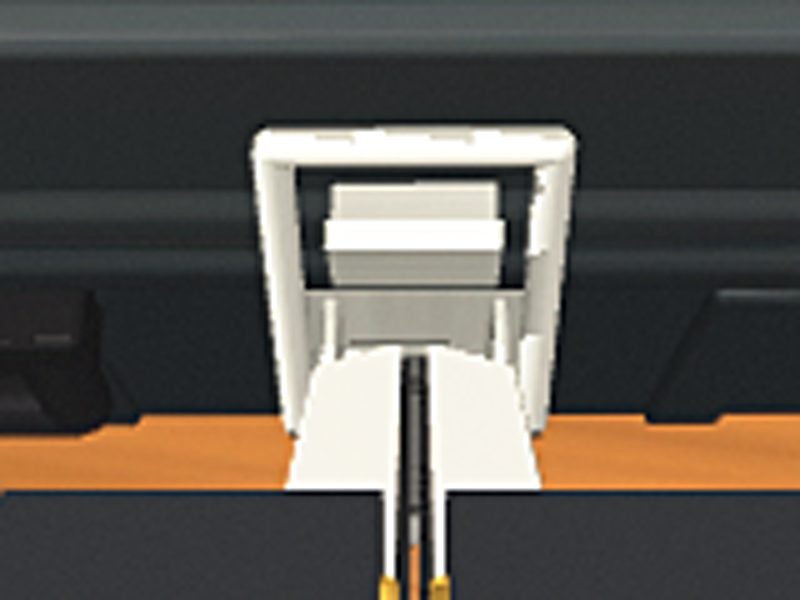

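The loop rests on the lid behind and above the keeper, with the keeper framed inside it in the crop. Now I work out the lever sweep.

```bash
cat >> h.py <<'E'
def lev(th,press=1.,d=43,t=35):
    th=np.radians(th);t=np.radians(t);n=np.array([-np.cos(th),np.sin(th)]);e=np.array([-np.sin(th),-np.cos(th)]);m=np.array([np.cos(t),np.sin(t)])
    k=n@m; sg=-1 if k>0 else 1
    return (6+8*abs(k)-press)*n+(d-sg*8*(m@e))*e
E
python3 - <<'E'
from h import *
for th in(135,125,115,105,95,85,75,65,55,45,35,25,15,5,0,-5):
    c=lev(th); print(th,c.round(1),end=" "); go(L(*c))
E
```

```text
135 [-20.3  38.5]  shift [ 0.4  1.2 -6.6] turn [0. 0. 0.]
125 [-25.8  33.3]  shift [  0.4   2.3 -14.1] turn [0. 0. 0.]
115 [-30.3  27.3]  shift [  0.4   4.7 -21.2] turn [0. 0. 0.]
105 [-33.7  20.5]  shift [  0.4   8.4 -27.8] turn [0. 0. 0.]
95 [-35.8  13.3]  shift [  0.4  13.1 -33.7] turn [0. 0. 0.]
85 [-36.7   5.8]  shift [  0.4  18.7 -38.7] turn [0. 0. 0.]
75 [-36.3  -1.7]  shift [  0.4  25.2 -42.7] turn [0. 0. 0.]
65 [-34.5  -9.1]  shift [  0.4  32.2 -45.4] turn [0. 0. 0.]
55 [-44.6 -25.2]  shift [  0.4  39.6 -62.9] turn [0. 0. 0.]
45 [-40.5 -31.5]  shift [  0.4  47.2 -63.1] turn [0. 0. 0.]
35 [-35.3 -36.9]  shift [  0.4  54.6 -62. ] turn [0. 0. 0.]
25 [-29.3 -41.4]  shift [  0.5  61.8 -59.6] turn [0. 0. 0.]
15 [-22.5 -44.8]  shift [  0.5  68.4 -56. ] turn [0. 0. 0.]
5 [-15.3 -47. ]  shift [  0.6  74.3 -51.3] turn [0. 0. 0.]
0 [-11.6 -47.6]  shift [  0.6  76.9 -48.5] turn [0. 0. 0.]
-5 [ -7.8 -47.9]  shift [  0.6  79.3 -45.6] turn [0. 0. 0.]
```

```bash
python3 -m creep '[[0,2,-7,0,0,0,255],[0,3,-14,0,0,0,255],[0,5,-21,0,0,0,255],[0,9,-28,0,0,0,255],[0,14,-34,0,0,0,255]]'
python3 - <<'E'
from h import *
print(pl()); state()
for th,d in((85,43),(75,43),(65,43),(55,28),(45,30),(35,34),(25,37),(15,40),(5,42),(0,43),(-5,43)):
    c=lev(th,1,d); print(th,c.round(1),end=" "); go(L(*c))
t=snap("side"); crop(t["color"],210,210,310,310,6,"pics/s5.png")
s=snap("wrist","pics/w5.png"); crop(s["color"],200,160,360,280,5,"pics/w5c.png")
E
```

```text
time: 10.05
tool_pos: [0.4634, -0.2384, 0.0897]
ee_rot: [-0.964, 0.002, -1.443]
wrist_force: [1.3, -0.5, -0.8]
width: 0.0004
dx -35.8 dy 0.4 dz 11.7
10.05 tcp [ 463.4 -238.4   89.7] R cols
 [[ 0.128  0.566  0.815]
 [-0.992  0.074  0.104]
 [-0.002 -0.821  0.571]] F [ 1.3 -0.5 -0.8] w 0.0004 q [-0.94 -0.21  2.01  0.6   1.09  0.29]
85 [-36.7   5.8]  shift [ 0.4  4.3 -4.1] turn [0. 0. 0.]
75 [-36.3  -1.7]  shift [ 0.4 10.8 -8. ] turn [0. 0. 0.]
65 [-34.5  -9.1]  shift [  0.5  17.8 -10.8] turn [0. 0. 0.]
55 [-32.4 -16.6]  shift [  0.5  25.2 -13.3] turn [0. 0. 0.]
45 [-31.3 -22.3]  shift [  0.5  30.5 -15.7] turn [0. 0. 0.]
35 [-30.2 -29.6]  shift [  0.5  37.2 -18.9] turn [0. 0. 0.]
25 [-26.7 -36. ]  shift [  0.6  44.4 -19.8] turn [0. 0. 0.]
15 [-21.7 -41.9]  shift [  0.6  52.1 -19.1] turn [0. 0. 0.]
5 [-15.2 -46. ]  shift [  0.6  59.2 -16. ] turn [0. 0. 0.]
0 [-11.6 -47.6]  shift [  0.7  62.6 -13.9] turn [0. 0. 0.]
-5 [ -7.8 -47.9]  shift [  0.7  64.9 -11. ] turn [0. 0. 0.]
```

View pics/s5.png

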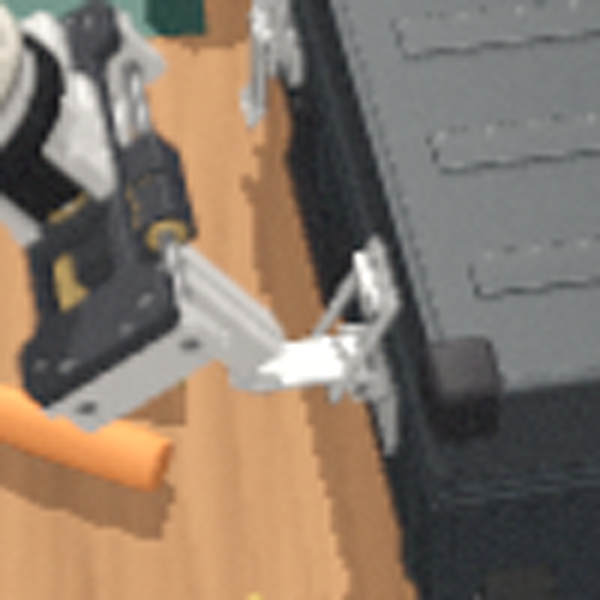

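View pics/w5c.png

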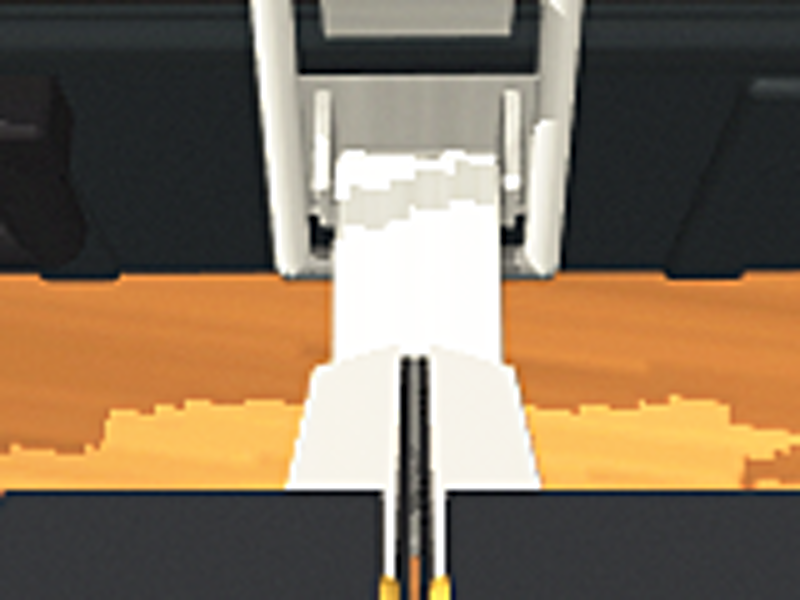

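The lever is now about straight out, and the loop is still over the keeper (side crop (375,250)). Continuing the arc.

```bash
python3 -m creep '[[0,5,-4,0,0,0,255],[0,12,-8,0,0,0,255],[0,19,-11,0,0,0,255],[0,26,-13,0,0,0,255],[0,31,-16,0,0,0,255]]'
python3 - <<'E'
from h import *
print(pl()); state()
for th,d in((35,34),(25,37),(15,40),(5,42),(0,43),(-5,43),(-10,43)):
    c=lev(th,1,d); print(th,c.round(1),end=" "); go(L(*c))
t=snap("side"); crop(t["color"],210,210,310,310,6,"pics/s6.png")
s=snap("wrist","pics/w6.png")
E
```

```text
time: 10.78
tool_pos: [0.4685, -0.2379, 0.0556]
ee_rot: [-0.963, 0.001, -1.442]
wrist_force: [-0.9, -0.6, 3.2]
width: 0.0003
dx -30.7 dy 0.3 dz -22.4
10.78 tcp [ 468.5 -237.9   55.6] R cols
 [[ 0.128  0.566  0.814]
 [-0.992  0.074  0.105]
 [-0.001 -0.821  0.571]] F [-0.9 -0.6  3.2] w 0.0003 q [-0.92 -0.16  2.05  0.62  1.02  0.25]
35 [-30.2 -29.6]  shift [ 0.3  6.2 -3.7] turn [0. 0. 0.]
25 [-26.7 -36. ]  shift [ 0.4 13.5 -4.5] turn [0. 0. 0.]
15 [-21.7 -41.9]  shift [ 0.4 21.2 -3.8] turn [0. 0. 0.]
5 [-15.2 -46. ]  shift [ 0.4 28.2 -0.8] turn [0. 0. 0.]
0 [-11.6 -47.6]  shift [ 0.5 31.6  1.3] turn [0. 0. 0.]
-5 [ -7.8 -47.9]  shift [ 0.5 34.   4.3] turn [0. 0. 0.]
-10 [ -4.  -47.8]  shift [ 0.5 36.1  7.4] turn [0. 0. 0.]
```

View pics/s6.png

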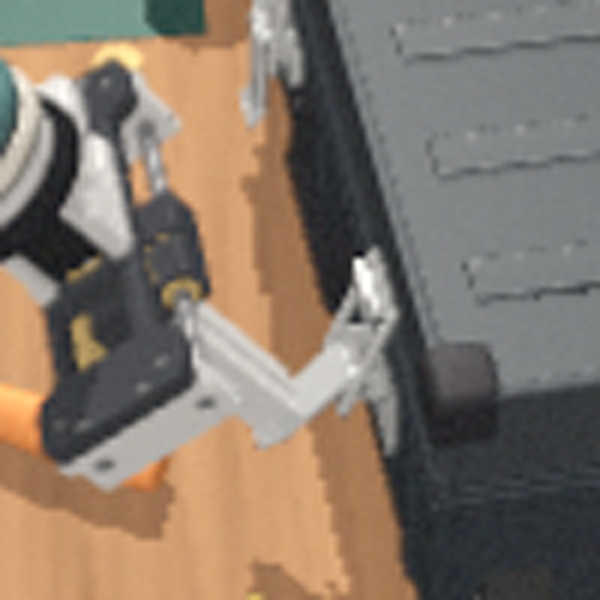

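View pics/w6.png

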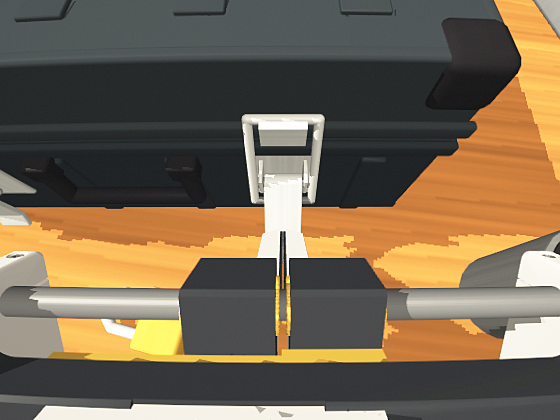

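The loop bar at wrist px (283,119) is seated behind the keeper's lip, and force is rising to 3 N as it starts to pull. Closing fully.

```bash
python3 -m creep '[[0,7,-4,0,0,0,255],[0,14,-4,0,0,0,255],[0,22,-3,0,0,0,255],[0,29,1,0,0,0,255],[0,34,4,0,0,0,255]]'
python3 - <<'E'
from h import *
print(pl()); state()
t=snap("side"); crop(t["color"],210,210,310,310,6,"pics/s7.png")
s=snap("wrist","pics/w7.png")
E
```

```text
time: 11.5
tool_pos: [0.4887, -0.235, 0.0297]
ee_rot: [-0.97, -0.0, -1.438]
wrist_force: [-50.1, -0.4, 38.6]
width: 0.0004
dx -10.3 dy 0.8 dz -48.3
11.5 tcp [ 488.7 -235.    29.7] R cols
 [[ 0.132  0.561  0.817]
 [-0.991  0.075  0.109]
 [ 0.    -0.825  0.566]] F [-50.1  -0.4  38.6] w 0.0004 q [-0.87 -0.08  2.04  0.63  0.94  0.24]
```

View pics/s7.png

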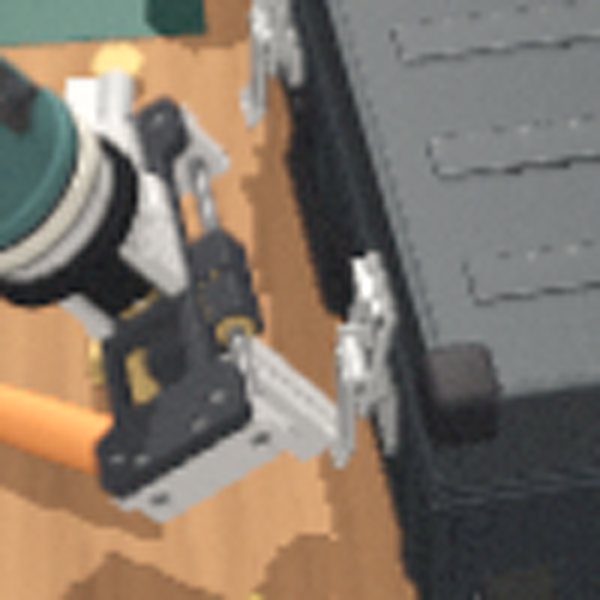

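View pics/w7.png

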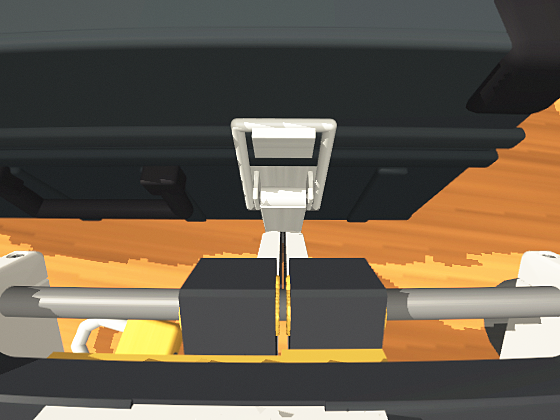

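Force reached about 63 N against the flat lever, so it is down. I back off and check.

```bash
python3 -m creep '[[0,-10,-16,0,0,0,255],[0,-23,-34,0,0,0,255],[0,-70,-30,0,0,0,255],[0,-130,-30,0,0,0,255]]'
python3 - <<'E'
from h import *
print(pl()); state()
t=snap("side"); crop(t["color"],210,210,310,310,6,"pics/s8.png")
s=snap("wrist","pics/w8.png")
t=snap("scene"); crop(t["color"],140,130,340,330,3,"pics/sc8.png")
for c in("side","scene"):
  for n in("loop_bar","lever_tip","keeper"): print(c,n,[(p,[round(((np.array(q)-PIV)@a)*1000) for a in(UX,UY,ZZ)]) for p,q in lm(n,c)])
E
```

```text
time: 12.1
tool_pos: [0.3919, -0.2464, 0.1194]
ee_rot: [-0.965, 0.004, -1.441]
wrist_force: [-0.2, -1.0, 0.7]
width: 0.0004
dx -107.7 dy 1.2 dz 41.4
12.1 tcp [ 391.9 -246.4  119.4] R cols
 [[ 0.129  0.564  0.815]
 [-0.992  0.077  0.104]
 [-0.004 -0.822  0.57 ]] F [-0.2 -1.   0.7] w 0.0004 q [-1.12 -0.34  2.05  0.6   1.28  0.19]
side loop_bar [(0.62, [11, 2, 44])]
side lever_tip [(0.56, [-4, 373, -79]), (0.55, [-4, -4, -46]), (0.39, [-160, 63, -78])]
side keeper [(0.68, [10, 0, 42])]
scene loop_bar [(0.36, [13, -4, 46])]
scene lever_tip [(0.63, [-2, 0, -43])]
scene keeper [(0.65, [9, 0, 45]), (0.35, [14, -3, 46])]
```

View pics/s8.png

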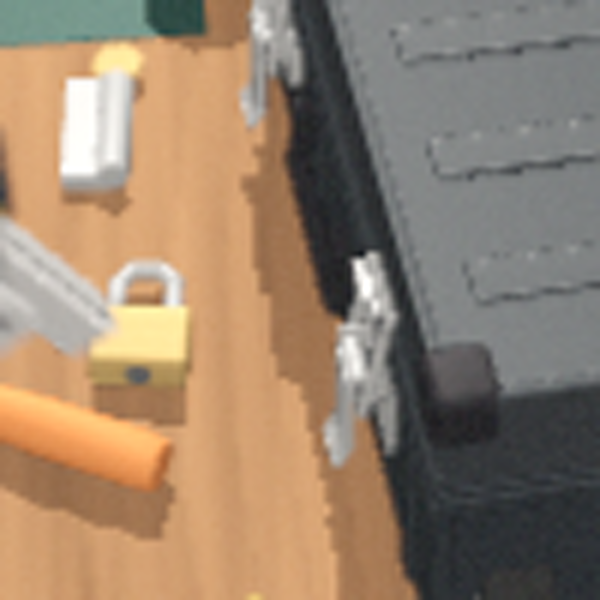

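View pics/w8.png

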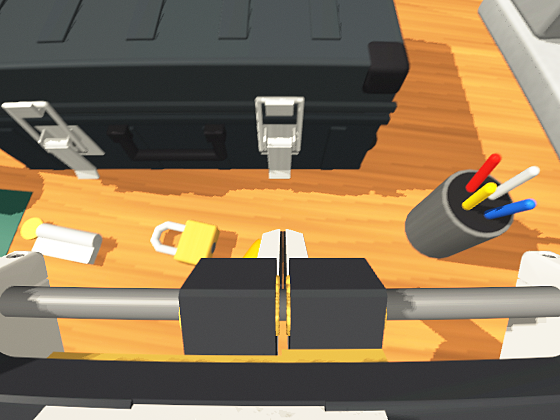

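View pics/sc8.png

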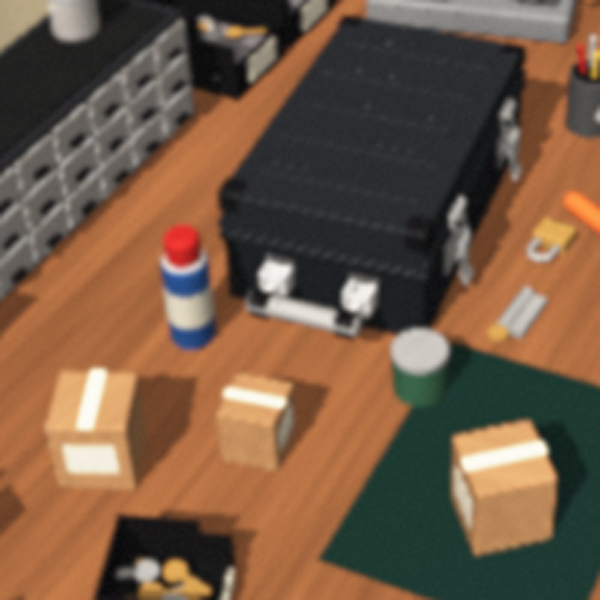

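The latch is shut. Loop at keeper height, lever tip at (-3, -45) mm from the pivot (so θ≈0), and it looks just like the left-hand latch. Next is the small carton.

```bash
python3 - <<'E'
from h import *
go([.40,-.20,.22],latchR(20),"1"); go([.43,.0,.25],latchR(0),"2");go([.55,.286,.2],latchR(0),"3")
s=robot.snapshot("scene");s["W"]=np.array(s["world_from_camera"])
for p in([.42,.37,0],[.43,.3,0],[.40,.36,0],[.561,.288,0]): print(p,proj(s,p).round(0))
E
```

```text
1 shift [-45.5 -76.3  69. ] turn [-14.7   0.2  -0.4]
2 shift [-240.1  -68.5  131.2] turn [-34.7   0.3  -0.4]
3 shift [-508.    62.5  230.1] turn [-34.7   0.3  -0.4]
[0.42, 0.37, 0] [[254. 312.]]
[0.43, 0.3, 0] [[261. 294.]]
[0.4, 0.36, 0] [[261. 312.]]
[0.561, 0.288, 0] [[226. 278.]]
```

```bash
python3 -m creep '[[-20,-55,20,-6,0,0,0],[-50,-90,70,-14,0,0,0],[-110,-80,100,-21,0,0,0],[-170,-75,115,-28,0,0,0],[-232,-70,130,-35,0,0,0]]'
python3 - <<'E'
from h import *
state(); go([.55,.286,.2],latchR(0),"3")
s=snap("scene")
def ground(u):
    f=lambda q: proj(s,[q[0],q[1],0])[0]-u
    return least_squares(f,[.45,.3]).x.round(3)
for u in((280,247),(363,262),(330,340),(250,305),(225,338),(280,348)): print(u,ground(u))
E
```

```text
time: 13.22
tool_pos: [0.4285, -0.0182, 0.2513]
ee_rot: [-1.577, -0.0, -1.441]
wrist_force: [0.9, -0.2, 0.3]
width: 0.047
13.22 tcp [428.5 -18.2 251.3] R cols
 [[ 0.129 -0.006  0.992]
 [-0.992 -0.001  0.129]
 [ 0.    -1.    -0.006]] F [ 0.9 -0.2  0.3] w 0.047 q [-0.17 -0.18  1.54 -0.    1.79  1.27]
3 shift [-285.9   50.2  160.1] turn [0.3 0.4 0. ]
(280, 247) [0.47  0.087]
(363, 262) [0.195 0.032]
(330, 340) [0.179 0.366]
(250, 305) [0.441 0.352]
(225, 338) [0.448 0.489]
(280, 348) [0.294 0.451]
```

```bash
python3 -m creep '[[-57,5,32,0,0,0,0],[-114,10,64,0,0,0,0],[-171,20,96,0,0,0,0],[-228,35,128,0,0,0,0],[-270,45,148,0,0,0,0]]'
python3 - <<'E'
from h import *
state(); s=snap("wrist","pics/w9.png"); print(lm("blank_box","wrist"))
E
```

```text
time: 13.9
tool_pos: [0.5404, 0.2683, 0.2037]
ee_rot: [-1.576, 0.001, -1.442]
wrist_force: [0.6, -0.1, 0.9]
width: 0.0938
13.9 tcp [540.4 268.3 203.7] R cols
 [[ 0.129 -0.005  0.992]
 [-0.992  0.001  0.129]
 [-0.001 -1.    -0.005]] F [ 0.6 -0.1  0.9] w 0.0938 q [0.37 0.21 1.23 0.   1.7  1.81]
[(0.73, [0.5631, 0.2863, 0.0029]), (0.71, [0.6922, 0.3789, -0.0053]), (0.69, [0.2922, 0.2685, -0.0016])]
```

View pics/w9.png

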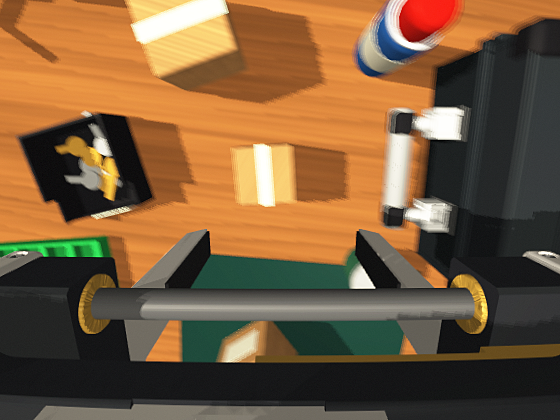

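The small carton's top is at wrist px (232–297, 143–207), clearly smaller than the one at (190,35). I'll compute its corners on the plane z = 70 mm.

```bash
python3 - <<'E'
from h import *
s=snap("wrist"); im=s["color"]; crop(im,215,125,355,225,5,"pics/w9c.png")
C=[]
for u in((232,148),(290,143),(297,200),(239,207)):
    q=least_squares(lambda q: proj(s,[q[0],q[1],.07])[0]-u,[.56,.28]).x; C.append(q)
C=np.array(C); print(C.round(4),C.mean(0).round(4))
d=np.roll(C,-1,0)-C; print(np.linalg.norm(d,axis=1).round(4),np.degrees(np.arctan2(d[:,1],d[:,0])).round(1))
E
```

```text
[[0.5852 0.3297]
 [0.5981 0.2712]
 [0.54   0.2555]
 [0.5239 0.3163]] [0.5618 0.2932]
[0.0598 0.0603 0.0629 0.0628] [ -77.5 -164.8  104.8   12.4]
```

View pics/w9c.png

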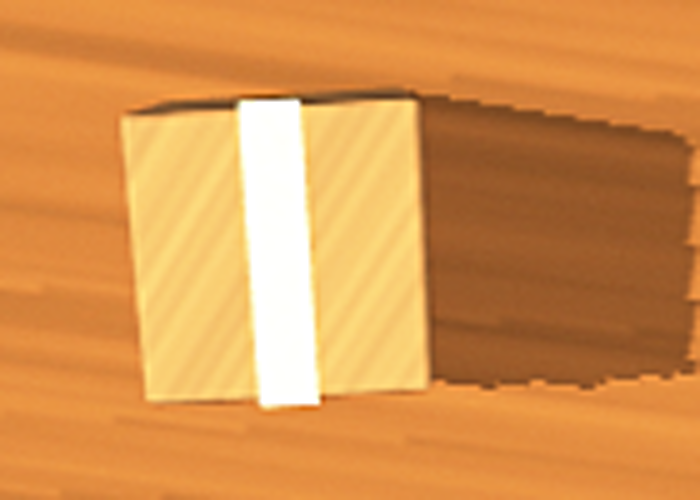

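```bash
python3 - <<'E'
from h import *
s=snap("wrist"); state()
C=[]
for u in((239.4,148),(298.6,144.6),(301,202.6),(244.4,205.4)):
    q=least_squares(lambda q: proj(s,[q[0],q[1],.07])[0]-u,[.56,.28]).x; C.append(q)
C=np.array(C); c=C.mean(0);print(C.round(4),c.round(4))
d=np.roll(C,-1,0)-C; a=np.degrees(np.arctan2(d[:,1],d[:,0]));print(np.linalg.norm(d,axis=1).round(4),a.round(1))
yaw=np.radians(np.mean([a[0],a[1]+90,a[2]-180,a[3]-90])); print(np.degrees(yaw))
x=np.array([np.cos(yaw),np.sin(yaw),0]);y=-ZZ;R=np.c_[x,y,np.cross(x,y)]
go([*c,.15],R,"above");go([*c,.022],R,"grasp")
E
```

```text
14.1 tcp [539.3 266.7 203.1] R cols
 [[ 0.13  -0.008  0.991]
 [-0.991 -0.001  0.13 ]
 [-0.    -1.    -0.008]] F [ 0.2 -0.5  0.2] w 0.0938 q [0.36 0.21 1.24 0.   1.7  1.8 ]
[[0.5864 0.3194]
 [0.5979 0.2592]
 [0.5375 0.2478]
 [0.5263 0.308 ]] [0.562  0.2836]
[0.0613 0.0615 0.0612 0.0612] [ -79.2 -169.3  100.5   10.7]
-79.32047159711314
above shift [-13.8  52.9  25.1] turn [ 0.5 -3.2 -0. ]
grasp shift [-13.8 180.9  26.1] turn [ 0.5 -3.2 -0. ]
```

```bash
python3 -m creep '[[-15,30,25,0,-3,0,0],[-15,60,25,0,-3,0,0],[-15,110,26,0,-3,0,0],[-15,160,26,0,-3,0,0],[-15,181,26,0,-3,0,0]]' && python3 -m creep '[[0,0,0,0,0,0,255],[0,0,0,0,0,0,255],[0,0,0,0,0,0,255],[0,0,0,0,0,0,255]]' && python3 -m creep '[[0,-20,0,0,0,0,255],[0,-50,0,0,0,0,255],[0,-85,0,0,0,0,255]]'
python3 - <<'E'
from h import *
state(); s=snap("wrist","pics/w10.png"); 
x=-UY;R=np.c_[x,-ZZ,np.cross(x,-ZZ)]
for y in(-90,-45,0):
    a=np.radians(y);x=np.array([np.cos(a),np.sin(a),0]); go([.41,.415,.11],np.c_[x,-ZZ,np.cross(x,-ZZ)],y)
E
```

```text
time: 14.72
tool_pos: [0.5612, 0.2816, 0.0215]
ee_rot: [-1.58, 0.0, -1.392]
wrist_force: [0.1, 0.1, -0.2]
width: 0.094
time: 15.22
tool_pos: [0.5646, 0.2862, 0.0273]
ee_rot: [-1.569, 0.005, -1.39]
wrist_force: [-0.1, 3.2, 4.7]
width: 0.0615
time: 15.6
tool_pos: [0.5622, 0.2831, 0.109]
ee_rot: [-1.579, -0.001, -1.39]
wrist_force: [0.2, 0.5, -5.1]
width: 0.0619
15.6 tcp [562.2 283.1 109. ] R cols
 [[ 0.179 -0.008  0.984]
 [-0.984 -0.002  0.179]
 [ 0.001 -1.    -0.008]] F [ 0.2  0.5 -5.1] w 0.0619 q [0.38 0.3  1.31 0.   1.54 1.77]
-90 shift [-156.3    6.  -129.4] turn [-0.2 10.3 -0.1]
-45 shift [-156.3    6.  -129.4] turn [ -0.2 -34.7  -0. ]
0 shift [-156.3    6.  -129.4] turn [ -0.2 -79.7   0. ]
```

View pics/w10.png

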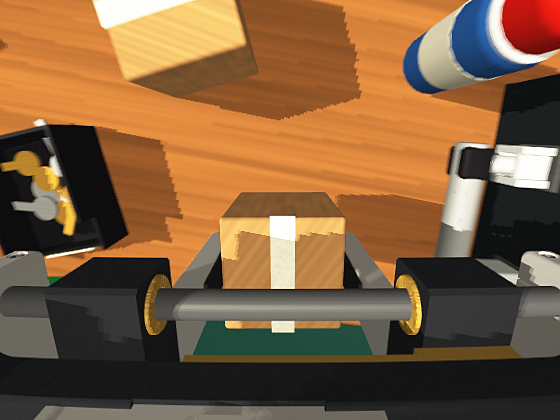

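The carton is held (width 62 mm, 5 N). I carry it to clear wood at (0.41, 0.41).

```bash
python3 -m creep '[[-40,0,-33,0,0,0,255],[-80,0,-66,0,0,0,255],[-120,0,-100,0,0,0,255],[-152,0,-127,0,0,0,255],[-152,0,-127,0,0,0,255]]'
python3 - <<'E'
from h import *
state(); s=snap("wrist","pics/w11.png"); s=snap("scene"); crop(s["color"],140,130,340,380,3,"pics/sc11.png")
E
```

```text
time: 16.27
tool_pos: [0.4082, 0.4121, 0.1093]
ee_rot: [-1.577, 0.0, -1.386]
wrist_force: [0.3, -0.8, -5.0]
width: 0.0614
16.27 tcp [408.2 412.1 109.3] R cols
 [[ 0.184 -0.006  0.983]
 [-0.983 -0.001  0.184]
 [-0.    -1.    -0.006]] F [ 0.3 -0.8 -5. ] w 0.0614 q [0.69 0.19 1.44 0.   1.51 2.08]
```

View pics/w11.png

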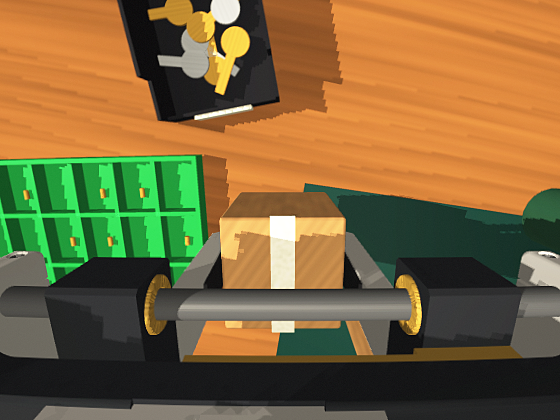

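View pics/sc11.png

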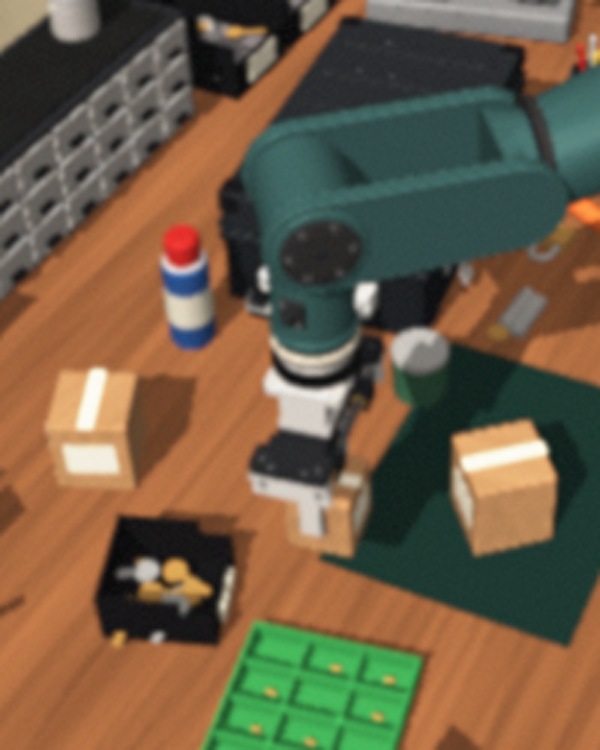

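```bash
python3 - <<'E'
from h import *
s=snap("wrist"); o=robot.get_obs();print(o["tool_pos"])
for u in((305,185),(278,350),(204,155),(208,245),(220,350)):
    q=least_squares(lambda q: proj(s,[q[0],q[1],0.0])[0]-u,[.45,.4]).x; print(u,q.round(3))
E
```

```text
[0.41151311 0.4101752  0.1096679 ]
(305, 185) [0.434 0.392]
(278, 350) [0.241 0.384]
(204, 155) [0.445 0.494]
(208, 245) [0.354 0.479]
(220, 350) [0.228 0.45 ]
```

```bash
python3 - <<'E'
from h import *
s=snap("wrist"); o=robot.get_obs();print(o["tool_pos"])
for u,z in(((140,75),.06),((272,65),.06),((162,122),0),((282,103),0),((204,155),.02),((204,155),.03)):
    q=least_squares(lambda q: proj(s,[q[0],q[1],z])[0]-u,[.45,.4]).x; print(u,q.round(3))
E
```

```text
[0.41184116 0.41006348 0.10975797]
(140, 75) [0.502 0.533]
(272, 65) [0.525 0.438]
(162, 122) [0.47  0.537]
(282, 103) [0.507 0.428]
(204, 155) [0.448 0.489]
(204, 155) [0.449 0.486]
```

The gap of bare wood lies between the mat (y≈0.39) and the tray (y≈0.49). I'll set the carton at (0.42, 0.44), turned so the jaws open along x.

```bash
python3 -m creep '[[-14,0,7,0,-10,0,255],[-28,0,14,0,-20,0,255],[-28,0,14,0,-30,0,255],[-28,0,14,0,-40,0,255],[-28,0,14,0,-50,0,255]]' && python3 -m creep '[[0,0,0,0,-10,0,255],[0,0,0,0,-20,0,255],[0,0,0,0,-30,0,255],[0,0,0,0,-40,0,255],[0,0,0,0,-40,0,255]]'
python3 - <<'E'
from h import *
state(); s=snap("wrist","pics/w12.png"); x=np.array([np.cos(.13),np.sin(.13),0]); go([.42,.44,.0225],np.c_[x,-ZZ,np.cross(x,-ZZ)])
E
```

```text
time: 17.1
tool_pos: [0.4212, 0.4399, 0.1098]
ee_rot: [-1.573, 0.004, -0.514]
wrist_force: [-0.4, 0.1, -5.3]
width: 0.0618
time: 17.73
tool_pos: [0.421, 0.4401, 0.1099]
ee_rot: [-1.57, 0.004, 0.177]
wrist_force: [-0.2, 1.2, -4.6]
width: 0.0617
17.73 tcp [421.  440.1 109.9] R cols
 [[ 0.984 -0.004 -0.176]
 [ 0.176  0.     0.984]
 [-0.004 -1.     0.001]] F [-0.2  1.2 -4.6] w 0.0617 q [0.71 0.26 1.37 0.   1.52 0.54]
 shift [-0.5 87.4 -0.2] turn [-0.1  2.6 -0.2]
```

View pics/w12.png

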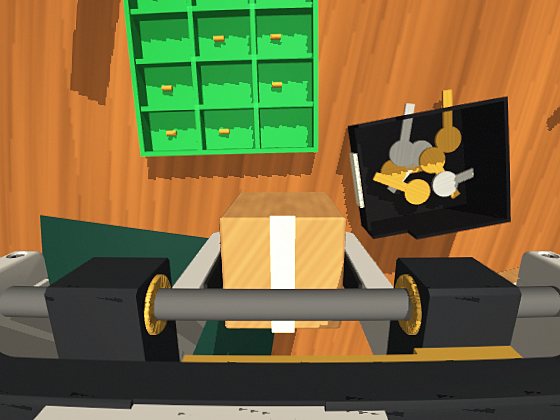

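```bash
python3 -m creep '[[0,30,0,0,0,0,255],[0,60,0,0,0,0,255],[0,78,0,0,0,0,255],[0,84,0,0,0,0,255],[0,86,0,0,0,0,255]]'; python3 -m creep '[[0,0,0,0,0,0,255],[0,1,0,0,0,0,255]]' 
python3 - <<'E'
from h import *
state()
E
```

```text
time: 18.4
tool_pos: [0.4196, 0.4407, 0.0272]
ee_rot: [-1.57, 0.004, 0.179]
wrist_force: [-6.2, -6.6, 10.5]
width: 0.062
time: 18.65
tool_pos: [0.42, 0.4411, 0.0272]
ee_rot: [-1.569, 0.003, 0.18]
wrist_force: [-4.8, -6.3, 11.5]
width: 0.0617
18.65 tcp [420.  441.1  27.2] R cols
 [[ 0.984 -0.003 -0.179]
 [ 0.179  0.001  0.984]
 [-0.003 -1.     0.002]] F [-4.8 -6.3 11.5] w 0.0617 q [0.72 0.31 1.46 0.   1.36 0.53]
```

It is down on the bench (contact force 11 N). Releasing.

```bash
python3 -m creep '[[0,0,0,0,0,0,50],[0,0,0,0,0,0,50],[0,-30,0,0,0,0,50],[0,-80,0,0,0,0,50],[0,-140,0,0,0,0,50]]'
python3 - <<'E'
from h import *
state(); s=snap("wrist","pics/w13.png"); t=snap("scene"); crop(t["color"],140,130,340,380,3,"pics/sc13.png"); print(lm("blank_box","scene"),lm("blank_box","wrist"),lm("handle_bar","wrist"),lm("lock_hole","wrist"))
E
```

```text
time: 19.27
tool_pos: [0.42, 0.4408, 0.1636]
ee_rot: [-1.57, 0.005, 0.18]
wrist_force: [0.4, 1.5, -0.3]
width: 0.0755
19.27 tcp [420.  440.8 163.6] R cols
 [[ 0.984 -0.005 -0.179]
 [ 0.179 -0.     0.984]
 [-0.005 -1.     0.001]] F [ 0.4  1.5 -0.3] w 0.0755 q [0.71 0.23 1.29 0.   1.63 0.53]
[(0.9, [0.6944, 0.3822, 0.0036]), (0.9, [0.2929, 0.2679, 0.0001]), (0.69, [0.4173, 0.4396, -0.001])] [(0.84, [0.4208, 0.4384, 0.0023])] [] [(0.65, [0.5357, 0.4974, 0.0018])]
```

View pics/w13.png

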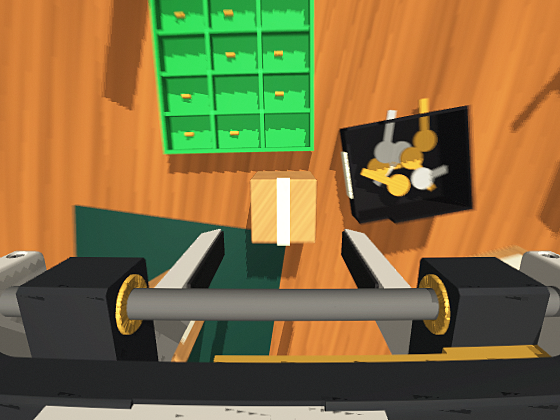

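The carton stands upright at about (0.42, 0.44) on wood, 0.1 m clear of the handle's travel. Now the handle.

```bash
cat >> h.py <<'E'
def handR(t):
    t=np.radians(t); x=-np.cos(t)*UY+np.sin(t)*ZZ; y=-np.sin(t)*UY-np.cos(t)*ZZ; return np.c_[x,y,np.cross(x,y)]
E
python3 - <<'E'
from h import *
R=handR(0);go([.575,.25,.22],R)
E
```

```text
shift [ 118.2  -59.1 -215.4] turn [ 0.2 93.3 -0.3]
```

View pics/sc13.png

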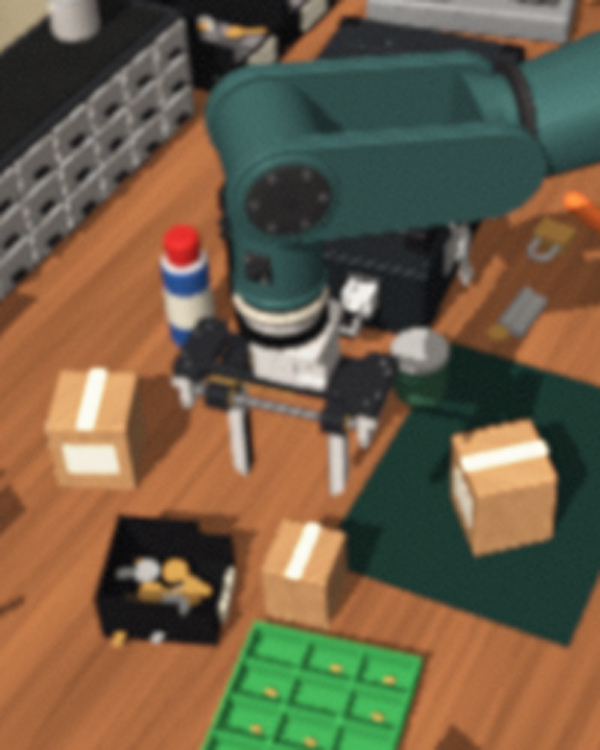

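The scene crop shows the carton upright at (305,575), between tray, bin and mat and touching none of them. Moving to the handle.

```bash
python3 -m creep '[[24,-40,-43,0,10,0,140],[48,-55,-86,0,20,0,140],[72,-58,-130,0,31,0,140],[95,-59,-172,0,41,0,140],[118,-59,-215,0,52,0,140]]'
python3 - <<'E'
from h import *
state(); go([.575,.22,.16],handR(30))
E
```

```text
time: 20.2
tool_pos: [0.5752, 0.2492, 0.2186]
ee_rot: [-1.576, 0.006, -0.729]
wrist_force: [0.4, -0.5, -0.2]
width: 0.0422
20.2 tcp [575.2 249.2 218.6] R cols
 [[ 0.746 -0.008  0.666]
 [-0.666 -0.     0.746]
 [-0.006 -1.    -0.006]] F [ 0.4 -0.5 -0.2] w 0.0422 q [0.32 0.26 1.14 0.   1.74 1.05]
 shift [ 19.6  58.6 -21.6] turn [-10.4  40.4 -28.9]
```

```bash
python3 -m creep '[[4,12,-4,-2,8,-6,140],[8,24,-9,-4,16,-12,140],[12,36,-13,-6,24,-17,140],[16,48,-18,-8,32,-23,140],[20,58,-22,-10,40,-29,140]]'
python3 - <<'E'
from h import *
state(); s=snap("wrist","pics/w14.png"); print(lm("handle_bar","wrist"),lm("lock_hole","wrist")); t=snap("scene"); crop(t["color"],140,150,300,290,5,"pics/sc14.png")
E
```

```text
time: 20.82
tool_pos: [0.5742, 0.2204, 0.1607]
ee_rot: [-1.563, -0.528, -1.442]
wrist_force: [-0.5, -0.1, -0.0]
width: 0.0425
20.82 tcp [574.2 220.4 160.7] R cols
 [[ 0.111  0.073  0.991]
 [-0.857 -0.498  0.133]
 [ 0.504 -0.864  0.007]] F [-0.5 -0.1 -0. ] w 0.0425 q [ 0.54  0.4   1.18 -0.49  1.76  1.93]
[(0.55, [0.5859, 0.1455, 0.0621])] [(0.79, [0.5357, 0.0909, 0.0721])]
```

View pics/w14.png

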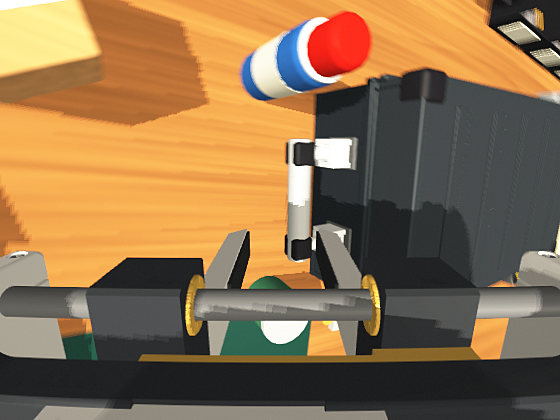

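```bash
python3 - <<'E'
from h import *
s=snap("wrist"); b=np.array([.5865,.146,.06]); R=handR(30)
print(proj(s,[b-.065*UX,b,b+.065*UX]).round(0))
go(b+R[:,1]*(-.04),R,"hover");go(b+R[:,1]*.017,R,"grasp")
E
```

```text
[[295. 258.]
 [297. 200.]
 [298. 137.]]
hover shift [14.2 86.7  0.7] turn [-0.8  0.6 -0.1]
grasp shift [ 1.430e+01  1.437e+02 -1.000e-01] turn [-0.8  0.6 -0.1]
```

The predicted bar centre (297,200) matches the picture (298,197). Descending onto it.

```bash
python3 -m creep '[[10,30,0,0,0,0,140],[14,60,0,0,0,0,140],[14,87,0,0,0,0,140],[14,105,0,0,0,0,140],[14,105,0,0,0,0,140]]'
python3 - <<'E'
from h import *
state(); s=snap("wrist","pics/w15.png"); b=np.array([.5865,.146,.06]); R=handR(30);go(b+R[:,1]*.017,R,"grasp")
t=snap("side"); crop(t["color"],240,90,400,210,5,"pics/s15.png")
E
```

```text
time: 21.7
tool_pos: [0.5845, 0.156, 0.0789]
ee_rot: [-1.562, -0.523, -1.439]
wrist_force: [0.6, 0.6, -0.1]
width: 0.042
21.7 tcp [584.5 156.   78.9] R cols
 [[ 0.114  0.074  0.991]
 [-0.859 -0.494  0.135]
 [ 0.499 -0.866  0.007]] F [ 0.6  0.6 -0.1] w 0.042 q [ 0.45  0.39  1.35 -0.5   1.57  1.93]
grasp shift [-0.5 39.8 -0.5] turn [-0.9  0.4 -0.1]
```

View pics/w15.png

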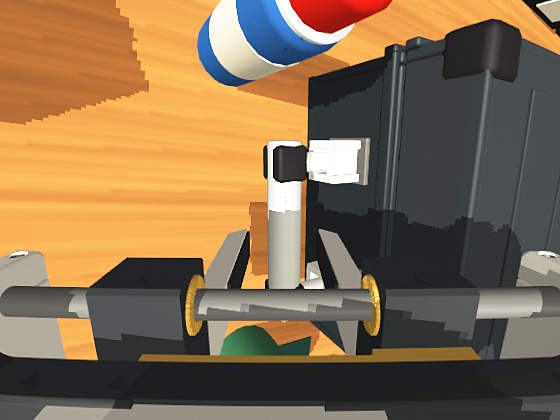

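The bar at x≈284 is centred between the fingers. Going in and closing.

```bash
python3 -m creep '[[0,20,0,0,0,0,140],[0,39,0,0,0,0,140],[0,39,0,0,0,0,255],[0,39,0,0,0,0,255],[0,39,0,0,0,0,255]]'; python3 -m creep '[[0,0,0,0,0,0,255],[0,0,0,0,0,0,255]]'
python3 - <<'E'
from h import *
o=state(); R=Ro.from_euler("xyz",o["ee_rot"]).as_matrix(); print("pull 140 dir in tool mm",(R.T@UY*100).round(1)); print(o["tool_pos"]-.019*R[:,1])
t=snap("side"); crop(t["color"],240,90,400,210,5,"pics/s16.png")
E
```

```text
time: 22.42
tool_pos: [0.5878, 0.1367, 0.0461]
ee_rot: [-1.561, -0.525, -1.44]
wrist_force: [0.1, -5.3, -0.6]
width: 0.0232
time: 22.68
tool_pos: [0.5878, 0.1366, 0.046]
ee_rot: [-1.561, -0.525, -1.44]
wrist_force: [-0.4, -5.4, -1.2]
width: 0.0229
22.68 tcp [587.8 136.6  46. ] R cols
 [[ 0.113  0.075  0.991]
 [-0.858 -0.496  0.135]
 [ 0.501 -0.865  0.008]] F [-0.4 -5.4 -1.2] w 0.0229 q [ 0.42  0.41  1.4  -0.51  1.49  1.94]
pull 140 dir in tool mm [-86.5 -50.1   1.4]
[0.58635974 0.14606497 0.0624878 ]
```

View pics/s16.png

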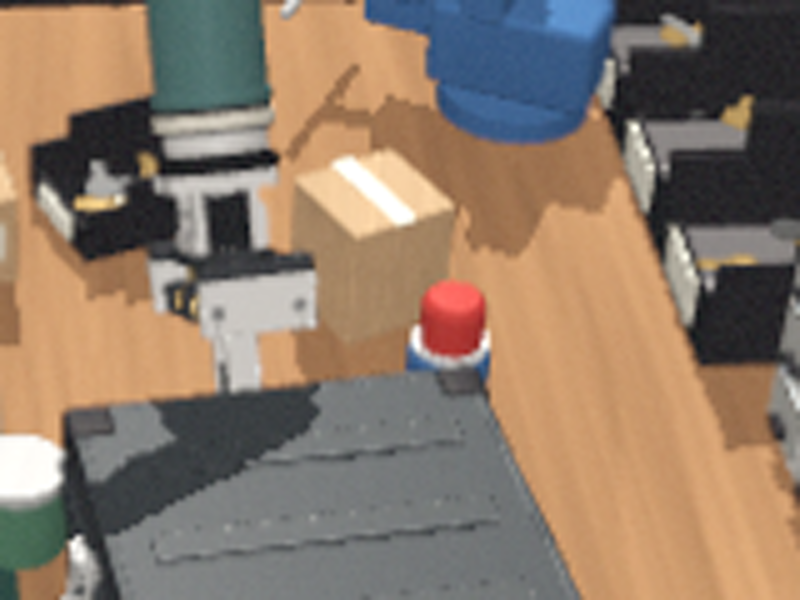

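Gripped (22.9 mm on the bar). Pulling straight along the case's +y.

```bash
python3 -m creep '[[-17,-10,0,0,0,0,255],[-35,-20,0,0,0,0,255],[-52,-30,1,0,0,0,255],[-69,-40,1,0,0,0,255],[-86,-50,1,0,0,0,255]]'
python3 - <<'E'
from h import *
o=state(); R=Ro.from_euler("xyz",o["ee_rot"]).as_matrix(); print(o["tool_pos"]-.019*R[:,1],((o["tool_pos"]-[.5878,.1366,.046])*1000)@np.c_[UX,UY,ZZ], (R.T@UY*100).round(1))
s=snap("wrist","pics/w17.png"); t=snap("scene"); crop(t["color"],140,130,300,330,4,"pics/sc17.png");print(lm("lock_hole","wrist"),lm("handle_bar","wrist"),lm("handle_bar","scene"))
E
```

```text
time: 23.35
tool_pos: [0.575, 0.2342, 0.0461]
ee_rot: [-1.563, -0.528, -1.44]
wrist_force: [2.8, -8.8, -2.6]
width: 0.0233
23.35 tcp [575.  234.2  46.1] R cols
 [[ 0.112  0.074  0.991]
 [-0.856 -0.498  0.134]
 [ 0.504 -0.864  0.007]] F [ 2.8 -8.8 -2.6] w 0.0233 q [ 0.56  0.49  1.28 -0.48  1.59  2.04]
[0.57364351 0.24370031 0.06248834] [-7.62614467e-01  9.84557233e+01  7.70488315e-02] [-86.4 -50.4   1.2]
[(0.87, [0.537, 0.0906, 0.0705])] [(0.86, [0.5749, 0.2455, 0.0628])] [(0.75, [0.576, 0.2444, 0.0577])]
```

View pics/w17.png

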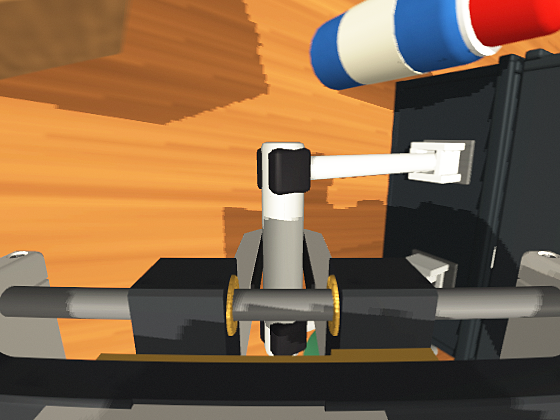

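View pics/sc17.png

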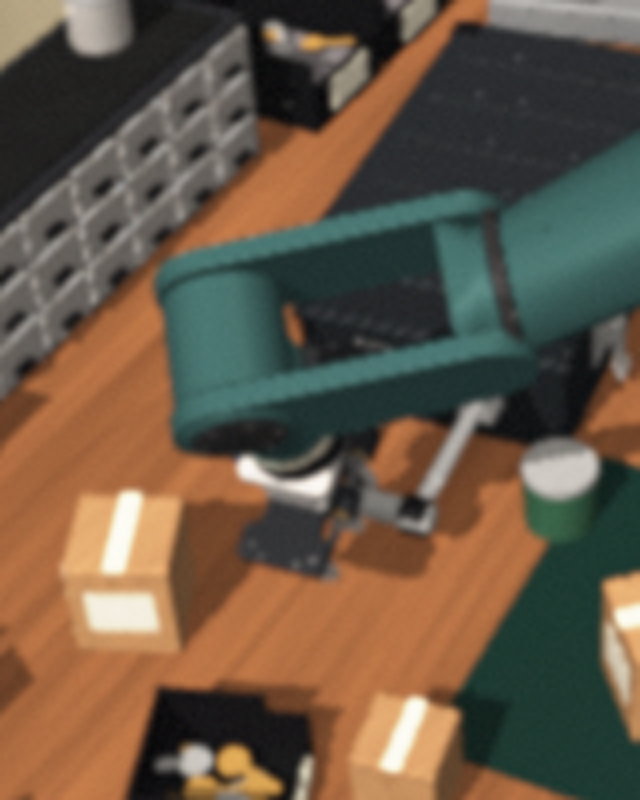

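The handle came out 98 mm with about 9 N. Continuing in small steps towards the lock.

```bash
python3 -m creep '[[-9,-5,0,0,0,0,255],[-17,-10,0,0,0,0,255],[-23,-13,0,0,0,0,255],[-26,-15,0,0,0,0,255]]'
python3 - <<'E'
from h import *
o=state(); print(((o["tool_pos"]-[.5878,.1366,.046])*1000)@np.c_[UX,UY,ZZ])
E
```

```text
time: 24.1
tool_pos: [0.5712, 0.2641, 0.0461]
ee_rot: [-1.562, -0.526, -1.44]
wrist_force: [-0.7, -7.2, -0.7]
width: 0.023
24.1 tcp [571.2 264.1  46.1] R cols
 [[ 0.113  0.074  0.991]
 [-0.857 -0.497  0.135]
 [ 0.502 -0.865  0.008]] F [-0.7 -7.2 -0.7] w 0.023 q [ 0.6   0.52  1.23 -0.47  1.62  2.07]
[-9.50642640e-01  1.28610582e+02  7.46992795e-02]
```

```bash
python3 -m creep '[[-3,-2,0,0,0,0,255],[-5,-3,0,0,0,0,255],[-7,-4,0,0,0,0,255],[-9,-5,0,0,0,0,255],[-10,-6,0,0,0,0,255]]'
python3 - <<'E'
from h import *
o=state(); print(((o["tool_pos"]-[.5878,.1366,.046])*1000)@np.c_[UX,UY,ZZ])
s=snap("wrist","pics/w18.png")
t=snap("scene"); crop(t["color"],200,180,320,290,6,"pics/sc18.png")
E
```

```text
time: 24.72
tool_pos: [0.5706, 0.2677, 0.0462]
ee_rot: [-1.564, -0.541, -1.444]
wrist_force: [4.5, -26.4, -4.7]
width: 0.0234
24.73 tcp [570.6 267.7  46.2] R cols
 [[ 0.108  0.071  0.992]
 [-0.851 -0.51   0.13 ]
 [ 0.515 -0.857  0.005]] F [  4.5 -26.4  -4.7] w 0.0234 q [ 0.61  0.54  1.22 -0.48  1.64  2.08]
[ -1.08586844 132.24953757   0.22286999]
```

View pics/w18.png

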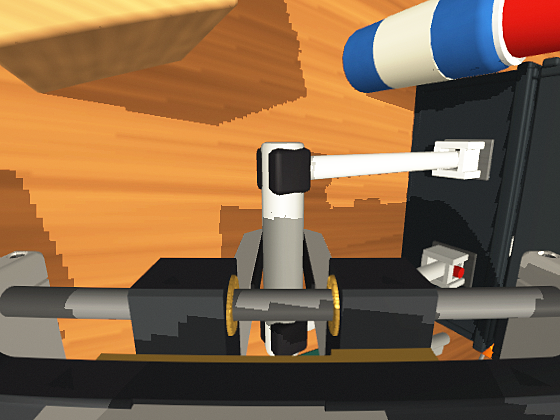

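View pics/sc18.png

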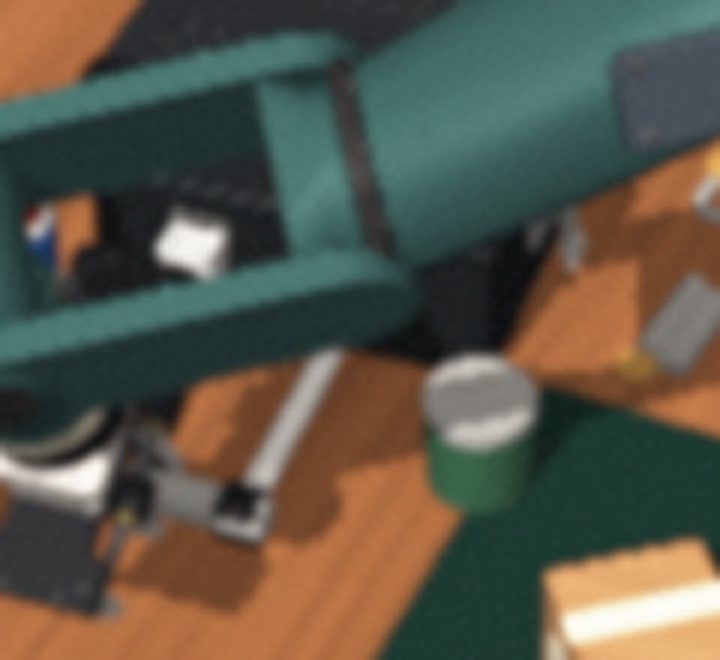

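The red button shows in the collar at wrist px (459,271), and the end stop was reached (26 N). I relax the pull, open and retreat.

```bash
python3 -m creep '[[6,3,0,0,0,0,255],[6,3,0,0,0,0,130],[6,3,0,0,0,0,130],[6,3,0,0,0,0,130]]'
python3 - <<'E'
from h import *
state(); s=snap("wrist","pics/w19.png"); crop(s["color"],380,200,540,320,5,"pics/w19c.png")
E
```

```text
time: 25.32
tool_pos: [0.5708, 0.2726, 0.0473]
ee_rot: [-1.558, -0.521, -1.439]
wrist_force: [0.3, 0.7, 0.1]
width: 0.0456
25.32 tcp [570.8 272.6  47.3] R cols
 [[ 0.114  0.078  0.99 ]
 [-0.86  -0.492  0.138]
 [ 0.498 -0.867  0.011]] F [0.3 0.7 0.1] w 0.0456 q [ 0.61  0.53  1.22 -0.47  1.63  2.07]
```

View pics/w19c.png

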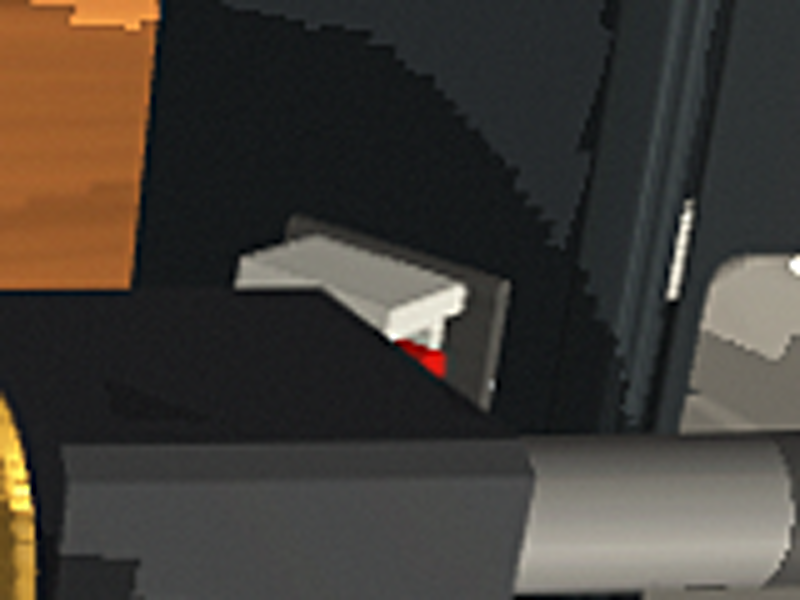

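View pics/w19.png

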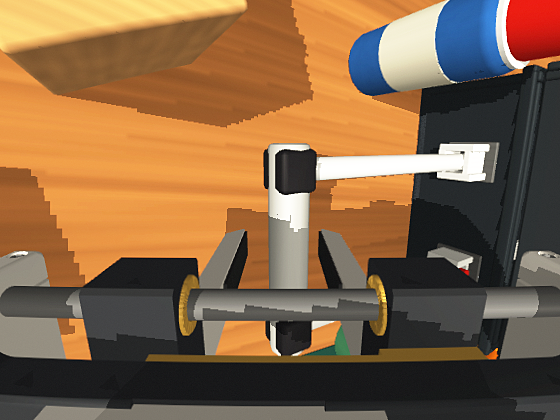

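```bash
python3 -m creep '[[0,-30,0,0,0,0,130],[0,-70,0,0,0,0,130],[0,-120,0,0,0,0,130],[0,-160,0,0,0,0,130],[0,-160,0,0,0,0,130]]'
python3 - <<'E'
from h import *
o=state(); s=snap("wrist","pics/w20.png"); crop(s["color"],250,120,530,330,2.8,"pics/w20c.png")
print(lm("lock_hole","wrist"),lm("handle_bar","wrist"))
t=snap("side","pics/s20.png")
E
```

```text
time: 26.0
tool_pos: [0.5592, 0.353, 0.1891]
ee_rot: [-1.552, -0.518, -1.441]
wrist_force: [0.2, -0.4, 0.1]
width: 0.0462
26.0 tcp [559.2 353.  189.1] R cols
 [[ 0.113  0.083  0.99 ]
 [-0.861 -0.489  0.139]
 [ 0.495 -0.869  0.016]] F [ 0.2 -0.4  0.1] w 0.0462 q [ 0.7   0.55  0.9  -0.47  1.93  2.02]
[(0.95, [0.5392, 0.0875, 0.0746])] [(0.68, [0.5698, 0.278, 0.0625]), (0.45, [0.441, 0.1406, -0.0029])]
```

View pics/w20c.png

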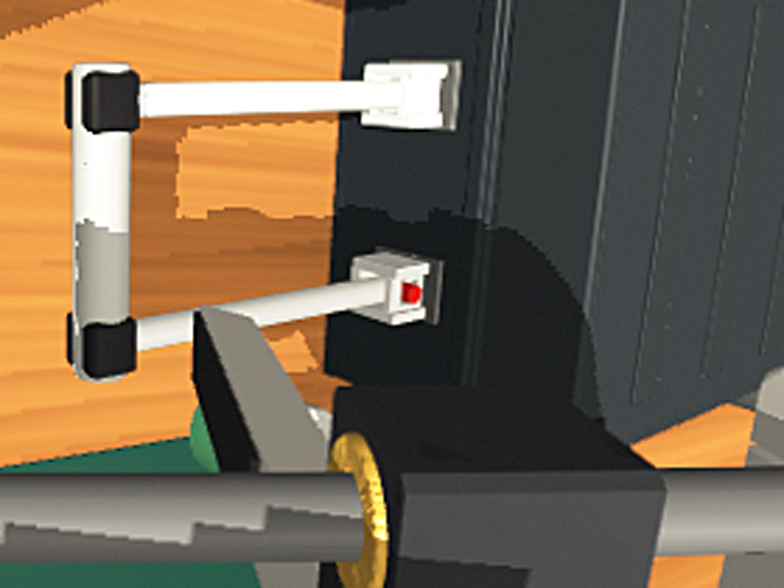

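View pics/s20.png

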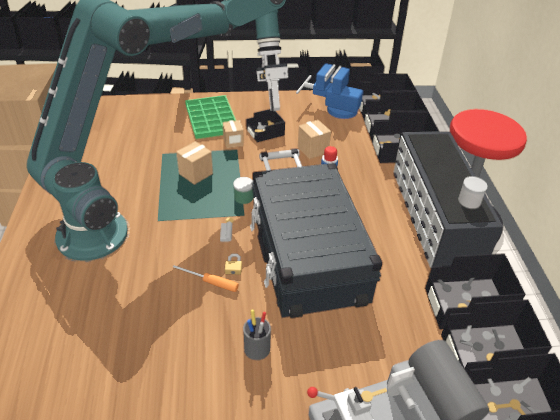

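```bash
python3 - <<'E'
import cv2; from h import crop
a=cv2.imread("pics/w20.png"); crop(a,370,200,420,240,12,"pics/w20d.png")
b=cv2.imread("pics/s20.png"); crop(b,220,180,310,310,6,"pics/s20c.png")
E
```

```text
(no output)
```

View pics/w20d.png

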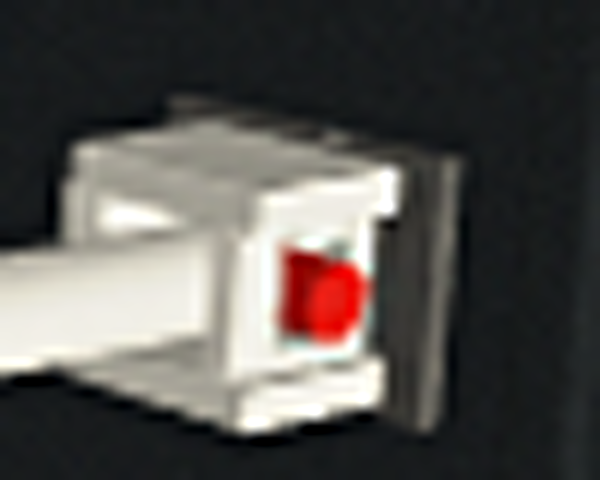

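View pics/s20c.png

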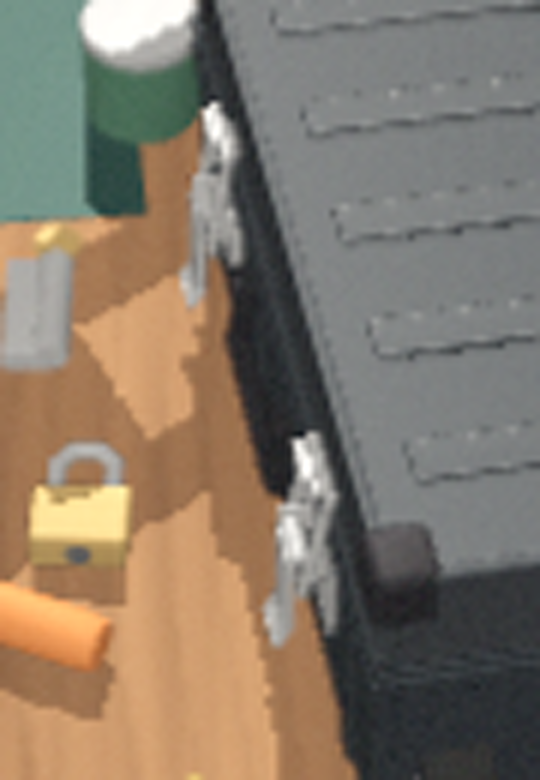

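The button stands proud of its hole, as a cylinder with its side visible. Both latches look identical and shut, and the gripper is clear of everything. Handing in.

```bash
python3 - <<'E'
from bench import robot
print(robot.close_job(), robot.get_obs()["time"])
E
```

```text
the job is handed in; nothing more can be done
the job is handed in; nothing more can be done
```

The case is ready to wheel off, and I handed the job in at about 26 s of the 72 s allowed.

- **Latch:** I pushed the wire loop over the keeper and pressed the lever flat with about 63 N at the fingertips. In the side picture it now looks the same as the already shut left-hand latch. The lever tip measures about (-3, -45) mm from its pivot, and the keeper came down several mm as the lid was pulled tight.
- **Carton:** I lifted the small carton in front of the handle and set it upright on bare wood at about (0.42, 0.44). That is roughly 0.1 m clear of the drawn handle. It is about 1–2 cm from the green mat and the tray, and the last pictures show it touching nothing.
- **Handle:** I pulled it 132 mm straight out to its end stop, where the force rose to 26 N. The red button stands proud of its hole in the enlarged wrist picture.
- **Checks that disagreed:** The pull was 132 mm rather than the full 140 mm. The first camera readings already had the bar about 10 mm out, which fits. The networks gave a few false matches, which I discarded against the pictures and the case geometry. The other objects look unmoved in the last side picture, but I did not re-measure each one.

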